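# Move a freshly painted cover plate into the drying box

## Robot

A 6-joint arm with a two-finger parallel gripper is mounted at the origin on the work surface. World frame = base frame: x ahead of the robot, y to its left, z up, the work surface at z = 0. Lengths are in mm, angles in rad, forces in N, time in s.
With the tool pointing down it reaches from about 300 to 875 mm from the base axis. Payload 4.2 kg.
Tool frame: the origin (TCP) lies midway between the tips of the shut fingers; the grasp point (between the pads) lies 19 mm behind it; z points along the fingers, y is the line along which they close (so a half turn about z gives the same grasp; the last joint's range is limited). The gripper opens to 85 mm and grips with 20 to 120 N. Pads are 22 mm wide; open, the fingers measure 114 mm over their backs; the gripper's body (76 mm by 85 mm) begins 54 mm behind the grasp point. The pads swing forward as they close: fully open they stand 13 mm farther back than shut.
Start: joints at [1.325, 0.32, 1.565, -0, 1.257, -0.02], TCP at [128.735, 560.418, 231.338] pointing down, gripper open.
Joint ranges: [-3.11, 3.11], [-0.84, 2.01], [0.21, 2.61], [-1.34, 4.49], [0.05, 2.63], [-2.56, 2.56]. Speed limits (rad/s): [2.57, 2.57, 3.14, 3.14, 3.14, 3.14].

## Interface

Orientations are given as a unit quaternion [w, x, y, z].
In Python, from workcell import bot, eyes, workorder gives the robot as it stands.
- The arm moves only by the tool play_rows, never from a script. Its argument "increments" is a list of rows, each an object of numbers: "ax", "ay", "az": the turn, a rotation vector about the world's x, y, z in rad; "x", "y", "z": the shift along the world's x, y, z in m; "hand": the finger opening in m, from 0 to 0.0854. A call has 1 to 12 rows; each row shifts and turns the commanded pose from where the row before left it; what a row does not reach is not made up. A row lasts 1/12 s, in which the tool goes at most 41.7 mm and 7.16 degrees, less where a joint would pass 70% of its speed; a pose out of reach is approached as far as the arm can. A call with a gripper value outside its range is refused whole. The fingers move at their own pace and stop on an object; the grip force is fixed at half the most. Time passes only in rows, so rows that do not move let the fingers close. It gives the time, the measured TCP pose, the force, the opening and the grip force at its end, in the units of the state.
- bot.get_state(): the state, without advancing time (a new reading comes with each control period).
- eyes.capture(name): name is "side" or "top"; returns a dict with "image" (384x512x3 uint8, red, green, blue), "fx", "fy", "cx", "cy" (pixels), "extrinsics" (4x4, takes a point from camera to world coordinates). Camera axes: x right, y up, looking along -z (the intrinsics and any distortion apply to the point x, -y, -z); pixel columns grow to the right and rows downward; lengths in mm; the calibration is good to about 2 mm. A picture is of the moment at which its call begins. There is no depth.
- workorder.hand_in(): hands the job in; it is judged then, once.
Trained networks look in the newest picture that a camera, given by its name, has taken for a name from the list of things; names that differ only in an ending like _2 or _b are one class to them, and where a whole thing is asked for, a point or a joint stands for the part that bears it (a point fixed in the world has none). Each returns a list of dicts, best first, with "score" (0 to 1); they miss things now and then, are a little off and sometimes report something else, mostly with a low value. They report only what shows in the picture. A call takes as long as a camera call. They do not tell look-alikes from the thing itself.
- eyes.silhouettes(camera, target): "region" (384x512 bool, what is visible of it) and "rect" ([left, top, width, height] in pixels, round what is visible of it).
The state is a dict: "time_s": time; "q": joint angles; "dq": joint speeds; "joint_efforts": joint torques, N m; "tcp_pos": TCP position; "tcp_rot": TCP orientation; "ft_force": force on the tool from outside, world axes, zero at the start; "torque": the same for the moment, N m; "gripper_width": finger opening in mm; "gripper_force": force on a finger pad.
Only numpy, scipy, OpenCV 4.12 (cv2) and the standard library are available. Lean on these libraries where they do the work, as an engineer would, in place of code of your own. Each camera call takes 0.05 s, during which the arm holds its last target. There are 200 camera calls.

## Task

The blue cover plate on the two wooden battens is freshly painted, so nothing but the spatula may lift it and the gripper must never touch it. Raise the sash of the drying box all the way by its yellow handle, slide the spatula under the plate, lift it off and, keeping it level, set it down centred and square on the two red rails inside the box; then pull the spatula out, lay it flat on the bench and push the sash fully shut. Leave the jar, tin, bottle and carton standing where they are.

Things in the scene. Friction and masses are not known exactly. Their poses are not given: they have to be found in the camera images.
- plate: the painted item: flat blue metal plate 130 (its x) x 90 (its y) x 3 mm with a 2 mm raised panel in the middle and four dark screw holes, about 0.12 kg. Origin at the centre of its underside, z up. It starts lying on the battens of the stand, its x square across them; its underside is then 28 mm above the bench.
- stand: fixed painting stand left or right of the box: cardboard sheet 180 (x) x 140 (y) x 2 mm with two wooden battens along its y, each 20 wide, 120 long, centred at x = -52 and +52, tops 28 mm above the bench. The 84 mm wide channel between them is open at both ends (+y, -y), floor 2 mm above the bench; one end looks to the bench's middle (y = 0). Origin on the bench at its centre.
- spatula: loose cranked spatula, 0.14 kg, on the other side of the box from the stand. Origin under its grip at the blade's underside level, x from handle to blade. Steel blade 80 x 64 x 3 mm, x = 100 to 180; thin neck up to the handle (x = 60). Orange handle 20 wide (y), z = 33 to 57, x = -90 to +40; thin hook behind, down at x = -104 to a 52 mm wide foot at z = 0: it stands level.
- spatula_grip (a point): where to pinch the spatula: centre of the handle section, 45 mm above the blade's underside and 140 mm behind the blade's centre
- blade (a point): centre of the blade's top face, 3 mm above its underside
- dryer: fixed drying box, green posts, clear sides, roof and back of thin wires 36 mm apart: 160 (x) x 230 (y) x 144 mm high, open front with the sash facing -x (the robot). Origin on the bench under the rack's centre. Sash plane at x = -60, back at x = +78, inner width 200 mm, floor 6 mm thick, no sill. Two front posts (14 mm square at x = -60, y = -107.5 and +107.5) are 240 mm tall.
- rack (a point): centre of the two red rails in the box at the height of their tops (45 mm above the bench); axes as the dryer's. Rails run along x from -50 to +60 mm, 20 wide, centred at y = -52 and +52; the channel between is 84 mm wide, 39 deep, open to the front. The plate belongs here: its centre at this point, its long side (x) along the box's y.
- sash_grip (a point): middle of the yellow handle bar on top of the sash: a round bar 14 mm thick along the box's y, 120 mm long, centre 35 mm above the sash's top edge (182 mm above the bench when shut). It moves with the sash, free to be pinched from above.
- sash (a joint): height in m of the clear, yellow-edged sash above shut: 0 = shut (lower edge 8 mm above the bench), 0.125 = fully up (lower edge 133 mm above the bench). It moves straight up, stays where it is left; lifting takes about 12 N, pushing down about 4 N.
- jar: bystander: glass jar of screws with brass lid, 68 mm across, 91 mm tall; origin at the centre of its foot
- tin: bystander: red and white paint tin, 84 mm across, 89 mm tall; origin at the centre of its foot
- bottle: bystander: white and blue plastic bottle, red cap, 54 mm across, 160 mm tall; origin at the centre of its foot
- carton: bystander: cardboard carton 90 (x) x 60 (y) x 50 mm tall; origin at the centre of its underside
Mind the look-alikes: they are no part of the job. Of the things shaped like the stand, the cardboard one is meant.

How it is judged (in metres and radians):
On the way, in this order (a step that is already met when the one before it is completed fails the run):
1. the sash is raised nearly all the way (above 105 mm) (value of joint sash above 0.105 m), for 0.2 s.
2. the plate rides on the spatula, clear of the battens (contact force between plate and spatula above 0.3 N and contact force between plate and stand below 0.02 N and z of plate in the frame of stand above 0.034 m and contact force between plate and the fingers below 0.02 N), for 0.2 s.
3. the plate rests on the two rails in the box, off the spatula (x of plate in the frame of rack between -0.015 and 0.015 m and y of plate in the frame of rack between -0.018 and 0.018 m and z of plate in the frame of rack between -0.005 and 0.005 m and angle between the x axis of plate and the y axis of dryer, either way round below 0.2 rad and angle between plate's own z axis and vertical below 0.06 rad and contact force between plate and spatula below 0.02 N), for 0.2 s.
At the end, for the whole second after the job is handed in: The plate lies level on both rails, its centre within 15 mm (front to back), 18 mm (sideways) and 5 mm (height) of the rack's centre and within 0.2 rad of square, off the spatula; the sash is shut to within 8 mm; the spatula lies flat on the bench (tilt under 0.12 rad) outside the box, all at rest (all of step 3 and value of joint sash below 0.008 m and linear speed of each of plate, spatula below 0.02 m/s and height (world z) of spatula below 0.012 m and angle between spatula's own z axis and vertical below 0.12 rad and horizontal distance between spatula and rack above 0.15 m); the robot touches nothing.
It fails at once if the gripper or arm touches the painted plate (contact force between any of the fingers, the arm and plate above 0.3 N).
It fails at once if the plate is tipped by more than 0.35 rad or falls to the bench (angle between plate's own z axis and vertical above 0.35 rad or height (world z) of plate below 0.02 m).
It fails at once if the jar, tin, bottle or carton is shoved by more than 30 mm or tipped (distance of any of jar, tin, bottle, carton from where it was at the start of the episode above 0.03 m or angle between any of jar, tin, bottle, carton's own z axis and vertical above 0.35 rad).
It also fails if it takes over 72 s, if anything falls off the work surface, if the arm or the gripper's body presses on something with over 40 N, if the wrist force passes 120 N, or if a joint passes its speed limit or range.

## Working session

There is one attempt and no reset: what is moved stays moved. The work goes in short steps, Python scripts to look and compute and a tool call to move; the robot and the scene stay as the last step left them, time stands still between calls to the robot, and variables do not carry over. Pictures are saved under pics/ and viewed, at most 10 in all, crops included, and the job is handed in when it is done.

Besides the shell and the picture viewer there is one more tool, called after "Request:" as name(argument=value, ...) on one line, values as JSON. play_rows: Moves the arm, as the interface text tells. Its arguments: {"type":"object","properties":{"increments":{"type":"array"}},"required":["increments"]}

```bash
ls; mkdir -p pics
python3 - <<'E'
from workcell import bot, eyes, workorder
import cv2,numpy as np
s=bot.get_state();print(s['time_s'],s['tcp_pos'],s['tcp_rot'],s['gripper_width'])
for n in("top","side"):
    c=eyes.capture(n);cv2.imwrite(f"pics/{n}0.png",cv2.resize(c["image"][:,:,::-1],(800,600),interpolation=cv2.INTER_CUBIC));print(n,[k for k in c],c["fx"],c["fy"],c["cx"],c["cy"],np.array(c["extrinsics"]).round(4).tolist())
    for t in["plate","stand","spatula","dryer","sash","jar","tin","bottle","carton"]:
        print(t,[(round(r["score"],2),[int(v) for v in r["rect"]]) for r in eyes.silhouettes(n,t)])
E
```

```text
pics
0.0 [128.61934502 559.93767704 230.46622117] [-1.30614731e-04  1.12659174e-01  9.93633287e-01 -8.85469589e-04] 85.28484392046495
top ['image', 'fx', 'fy', 'cx', 'cy', 'extrinsics'] 408.2212652388304 408.2212652388304 257.21843898667885 189.6426617559237 [[-0.0117, 0.9988, -0.0474, 446.7392], [-0.9999, -0.0113, 0.0096, 53.4577], [0.0091, 0.0475, 0.9988, 1422.1321], [0.0, 0.0, 0.0, 1.0]]
plate [(0.83, [174, 169, 27, 40])]
stand [(0.81, [166, 160, 45, 59]), (0.76, [98, 124, 41, 49]), (0.56, [100, 199, 46, 57])]
spatula [(0.56, [345, 140, 20, 77]), (0.42, [173, 224, 27, 25])]
dryer [(0.91, [217, 93, 79, 64]), (0.46, [226, 132, 64, 16])]
sash [(0.87, [228, 134, 64, 15])]
jar [(0.84, [161, 134, 23, 22])]
tin [(0.91, [171, 225, 28, 23]), (0.34, [160, 134, 24, 21])]
bottle [(0.65, [312, 187, 18, 11])]
carton [(0.61, [370, 185, 24, 26])]
side ['image', 'fx', 'fy', 'cx', 'cy', 'extrinsics'] 465.9209503938388 465.9209503938388 256.84310767722735 183.03284069106172 [[0.685, 0.3869, -0.6174, -372.5744], [-0.7284, 0.3796, -0.5703, -804.9607], [0.0137, 0.8404, 0.5418, 908.5187], [0.0, 0.0, 0.0, 1.0]]
plate [(0.57, [184, 166, 37, 23])]
stand [(0.92, [179, 170, 54, 33]), (0.76, [163, 135, 50, 28]), (0.25, [254, 125, 77, 82])]
spatula [(0.89, [296, 234, 82, 48])]
dryer [(0.67, [253, 125, 78, 81]), (0.38, [334, 261, 41, 34]), (0.25, [178, 168, 53, 34]), (0.18, [153, 176, 27, 34])]
sash [(0.9, [256, 138, 55, 63])]
jar [(0.61, [293, 236, 85, 45])]
tin [(0.69, [153, 172, 29, 39])]
bottle [(0.74, [288, 202, 21, 50])]
carton [(0.59, [338, 262, 37, 34])]
```

View pics/top0.png

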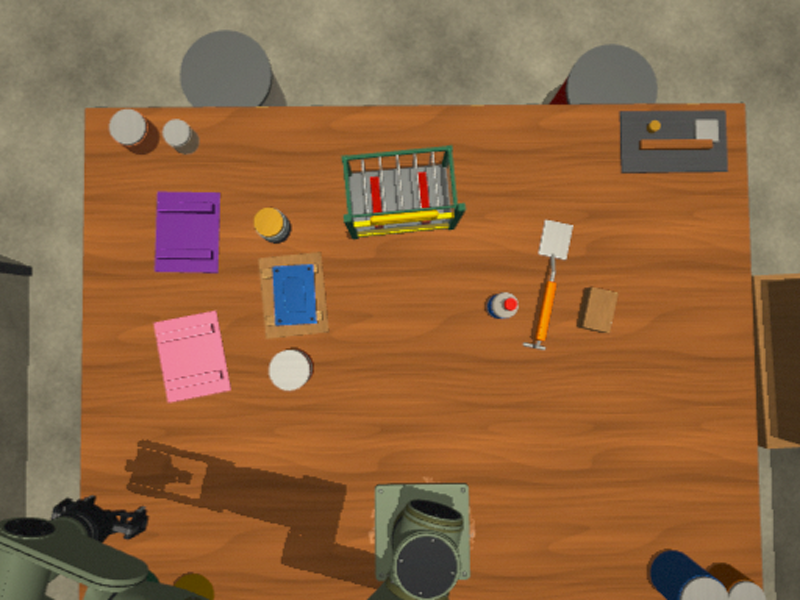

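View pics/side0.png

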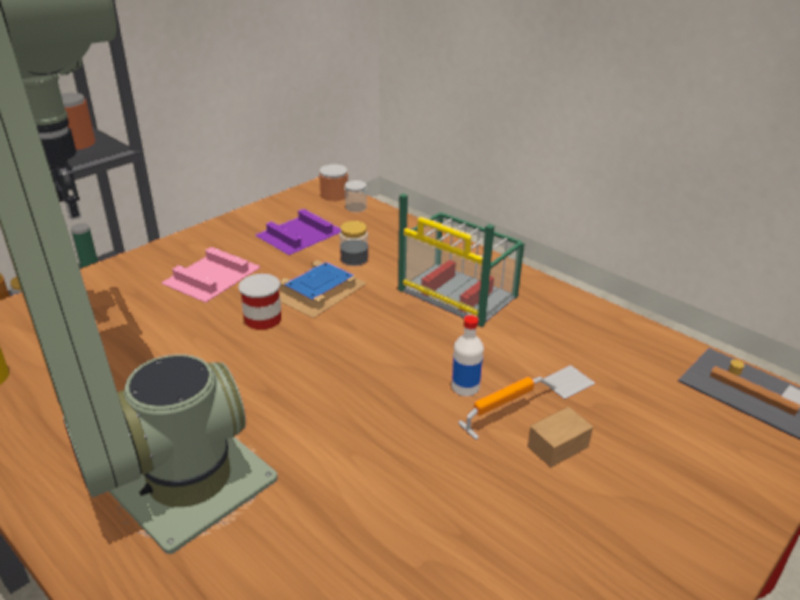

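Lookalikes (800x600 top view):
- **Stands:** cardboard at (293,295), purple at (188,232), pink at (192,357). I choose the cardboard one, which carries the blue plate.
- **Spatulas:** orange-handled with steel blade at (548,285), and a flat brown bar on the dark mat at (677,143). I choose the orange one.
- **Box:** only one, at (405,195).

Next is one close crop to check the choice.

```bash
cat > h.py <<'E'
from workcell import bot, eyes, workorder
import cv2,numpy as np
def proj(c,P):
    E=np.array(c["extrinsics"]);p=(np.atleast_2d(P)-E[:3,3])@E[:3,:3]
    return np.c_[c["cx"]+c["fx"]*p[:,0]/-p[:,2],c["cy"]+c["fy"]*p[:,1]/p[:,2]]
def back(c,uv,z):
    E=np.array(c["extrinsics"]);uv=np.atleast_2d(uv).astype(float)
    d=np.c_[(uv[:,0]-c["cx"])/c["fx"],-(uv[:,1]-c["cy"])/c["fy"],-np.ones(len(uv))]@E[:3,:3].T
    return E[:3,3]+d*((z-E[2,3])/d[:,2])[:,None]
def mask(c,lo,hi,box):  # HSV range within l,t,r,b box
    h=cv2.cvtColor(c["image"],cv2.COLOR_RGB2HSV);m=cv2.inRange(h,np.array(lo),np.array(hi))
    o=np.zeros_like(m);l,t,r,b=box;o[t:b,l:r]=m[t:b,l:r];return o
def blobs(m,n=8):
    k,lab,st,ce=cv2.connectedComponentsWithStats(m)
    for i in range(1,k):
        if st[i,4]>=n: yield np.argwhere(lab==i)[:,::-1],st[i],ce[i]
def rect(c,pts,z):
    w=back(c,pts,z)[:,:2].astype(np.float32);return w.mean(0).round(1),[np.round(v,2) for v in cv2.minAreaRect(w)]
def pca(w):
    w=w[:,:2];_,_,v=np.linalg.svd(w-w.mean(0));return np.arctan2(v[0,1],v[0,0])
E
python3 - <<'E'
from h import *
c=eyes.capture("top");s=eyes.capture("side")
im=c["image"][:,:,::-1]
cv2.imwrite("pics/crop.png",cv2.resize(im[85:245,150:400],(800,512),interpolation=cv2.INTER_CUBIC))
cv2.imwrite("pics/crops.png",cv2.resize(s["image"][115:305,140:390,::-1],(790,600),interpolation=cv2.INTER_CUBIC))
T=[("plate",c,(100,120,60),(120,255,255),(160,160,215,220),31),
("rail",c,(0,180,80),(6,255,255),(215,90,300,160),45),
("bar",c,(24,180,120),(33,255,255),(215,120,300,160),182),
("handle",c,(10,190,150),(20,255,255),(335,170,366,225),57),
("green",c,(55,80,20),(90,255,255),(215,90,300,160),240),
("S plate",s,(100,120,60),(120,255,255),(180,160,225,195),31),
("S rail",s,(0,120,60),(8,255,255),(250,150,335,205),45),
("S handle",s,(8,190,150),(20,255,255),(290,230,360,285),57)]
for n,k,lo,hi,b,z in T:
    for p,st,ce in blobs(mask(k,lo,hi,b)):
        print(n,st.tolist(),ce.round(1),rect(k,p,z),round(pca(back(k,p,z)),3))
E
```

```text
plate [175, 169, 28, 39, 960] [188.  188.4] (array([519.8, 275.9], dtype=float32), [array([520.26, 275.62]), array([127.91,  88.29]), np.float64(2.88)]) -3.09
rail [268, 110, 7, 23, 107] [270.8 121.1] (array([745.3,  -8.6], dtype=float32), [array([745.65,  -8.85]), array([77.08, 16.05]), np.float64(4.4)]) -3.046
rail [237, 113, 7, 23, 118] [240. 124.] (array([736.3,  96.1], dtype=float32), [array([736.44,  96.01]), array([77.16, 17.25]), np.float64(5.12)]) -3.04
bar [226, 134, 65, 12, 330] [257.9 139.1] (array([660.3,  37.6], dtype=float32), [array([661.03,  37.87]), array([ 18.79, 196.68]), np.float64(5.07)]) -1.482
bar [229, 144, 58, 8, 142] [257.4 147. ] (array([636. ,  39.5], dtype=float32), [array([636.72,  39.28]), array([  9.49, 174.91]), np.float64(5.15)]) -1.483
handle [343, 180, 16, 40, 280] [350.  199.3] (array([ 475.6, -270. ], dtype=float32), [array([ 473.82, -279.33]), array([ 43.99, 133.73]), np.float64(77.42)]) 2.944
handle [359, 198, 7, 6, 12] [361.4 199.9] (array([ 473.2, -308.5], dtype=float32), [array([ 473.47, -309.66]), array([14.01, 18.91]), np.float64(51.94)])
[... 735 characters left out ...]
02,  87.66]), array([115.1 ,  20.97]), np.float64(6.83)]) -3.01
S rail [313, 177, 3, 3, 8] [314.1 177.9] (array([775.7, -16. ], dtype=float32), [array([774.92, -16.07]), array([13.63,  6.98]), np.float64(37.45)]) -2.369
S rail [295, 180, 13, 12, 63] [301.5 186.3] (array([702.6, -18.1], dtype=float32), [array([707.67, -19.2 ]), array([77.15, 21.31]), np.float64(6.4)]) -2.944
S rail [296, 202, 11, 3, 27] [300.7 203.1] (array([623.4, -78.3], dtype=float32), [array([624.32, -78.25]), array([11.13, 31.63]), np.float64(44.34)]) -0.91
S handle [304, 241, 38, 25, 369] [322.4 252.7] (array([ 467.1, -279. ], dtype=float32), [array([ 467.26, -278.64]), array([ 32.26, 139.1 ]), np.float64(77.95)]) 2.955
```

View pics/crop.png

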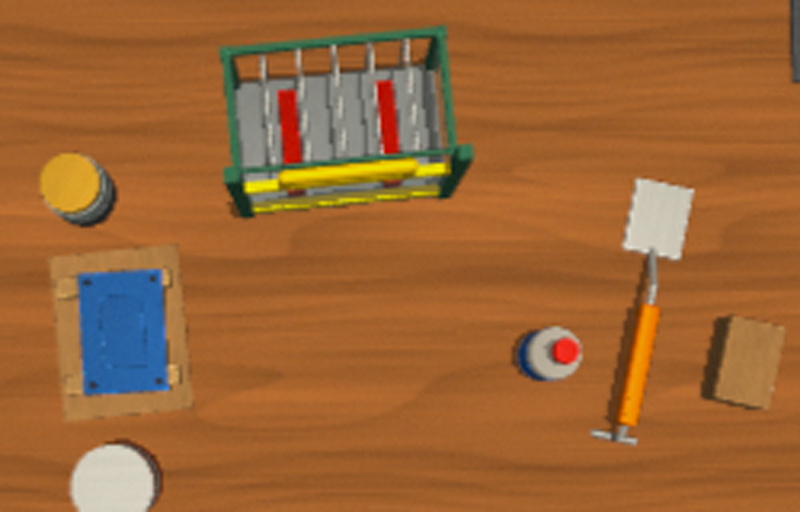

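View pics/crops.png

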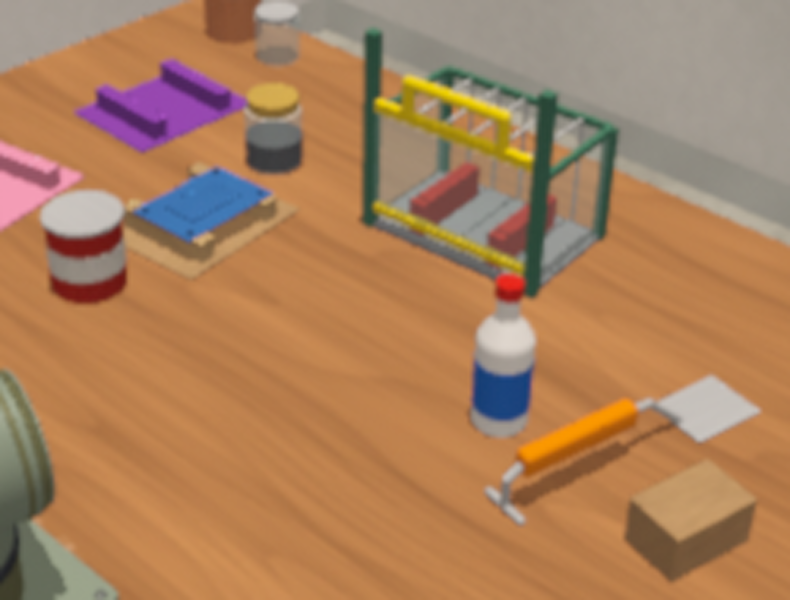

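The crops confirm the choice: blue plate on the cardboard stand (crop 125,330), orange spatula (640,365), box (340,120). The two other stands are bare. Next I fit poses from the corner points.

```bash
cat > fit.py <<'E'
from h import *
from scipy.optimize import least_squares
def fit(obs,x0,tag):  # obs: (cam, uv, local xyz)
    def res(p):
        a=p[2];R=np.array([[np.cos(a),-np.sin(a),0],[np.sin(a),np.cos(a),0],[0,0,1]])
        return np.concatenate([(proj(c,R@np.array(l,float)+[p[0],p[1],0])[0]-uv) for c,uv,l in obs])
    r=least_squares(res,x0,loss="soft_l1");print(tag,r.x.round(3),"res px",np.abs(r.fun).round(1).tolist());return r.x
E
python3 - <<'E'
from fit import *
c=eyes.capture("top");s=eyes.capture("side")
t=lambda u,v:np.array([150+u/3.2-.3,85+v/3.2-.3]); d=lambda u,v:np.array([140+u/3.16-.3,115+v/3.158-.3])
def both(tag,T,S,x0):
    A=[(c,t(*a),l) for a,l in T];B=[(s,d(*a),l) for a,l in S]
    fit(A,x0,tag+" top");fit(A+B,x0,tag+" both")
both("stand",[((50,258),(90,70,2)),((176,246),(90,-70,2)),((192,408),(-90,-70,2)),((64,420),(-90,70,2))],[((297,212),(90,-70,2)),((192,276),(-90,-70,2))],[520,275,.05])
both("plate",[((80,277),(65,45,31)),((161,268),(65,-45,31)),((168,391),(-65,-45,31)),((87,397),(-65,45,31))],[((136,209),(-65,45,31)),((213,168),(65,45,31)),((272,197),(65,-45,31)),((203,240),(-65,-45,31))],[520,275,.05])
both("spat",[((637,179),(180,32,3)),((693,188),(180,-32,3)),((682,259),(100,-32,3)),((624,248),(100,32,3)),((651,306),(40,0,57)),((627,424),(-90,0,57)),((592,433),(-104,26,3)),((636,442),(-104,-26,3))],[((711,376),(180,32,3)),((760,410),(180,-32,3)),((705,441),(100,-32,3)),((658,403),(100,32,3)),((488,490),(-104,26,3)),((522,521),(-104,-26,3))],[475,-270,-.2])
both("dryer",[((289,90),(60,52,45)),((386,82),(60,-52,45)),((285,177),(-60,60,182)),((416,165),(-60,-60,182)),((252,209),(-60,100,8)),((441,195),(-60,-100,8))],[((372,33),(-60,107.5,240)),((548,95),(-60,-107.5,240)),((370,225),(-60,107.5,0)),((535,292),(-60,-107.5,0))],[720,42,.09])
for n,(u,v),z in[("jar",(70,183),91),("tin",(114,482),89),("bottle",(566,350),160),("carton",(750,345),50)]:print(n,back(c,t(u,v),z)[0].round(0))
E
```

```text
stand top [5.20277e+02 2.82713e+02 8.70000e-02] res px [0.3, 0.3, 0.3, 0.5, 0.1, 0.3, 0.1, 0.5]
stand both [5.20418e+02 2.82374e+02 9.00000e-02] res px [0.3, 0.3, 0.3, 0.6, 0.3, 0.2, 0.1, 0.5, 0.4, 1.6, 1.1, 0.4]
plate top [5.18352e+02 2.74306e+02 6.40000e-02] res px [0.7, 0.4, 0.3, 0.4, 0.8, 0.0, 0.4, 0.1]
plate both [5.18988e+02 2.72780e+02 7.50000e-02] res px [0.5, 0.5, 0.5, 0.1, 1.4, 0.4, 0.3, 0.0, 1.3, 0.6, 0.5, 1.0, 0.0, 1.8, 4.0, 0.1]
spat top [ 5.02123e+02 -2.74862e+02 -2.23000e-01] res px [0.0, 0.6, 0.4, 0.4, 0.7, 0.4, 0.5, 0.0, 0.4, 0.6, 0.2, 0.5, 0.5, 0.3, 0.4, 0.1]
spat both [ 5.02723e+02 -2.76502e+02 -2.25000e-01] res px [0.6, 0.8, 0.9, 0.3, 0.2, 0.3, 0.1, 0.2, 0.9, 0.7, 0.7, 0.3, 0.1, 0.5, 0.8, 0.1, 0.2, 0.7, 0.0, 0.1, 2.0, 0.2, 2.2, 0.2, 1.0, 0.8, 0.0, 0.6]
dryer top [7.20548e+02 3.91970e+01 7.40000e-02] res px [0.1, 0.5, 0.2, 0.5, 0.5, 0.6, 1.3, 1.1, 1.1, 0.1, 0.8, 0.5]
dryer both [7.20457e+02 3.86840e+01 8.80000e-02] res px [0.0, 0.3, 0.1, 0.7, 1.0, 0.9, 0.9, 0.8, 1.5, 0.3, 0.4, 0.9, 0.5, 0.8, 0.2, 0.8, 0.1, 0.5, 1.4, 0.6]
jar [670. 319.  91.]
tin [364. 276.  89.]
bottle [ 491. -173.  160.]
carton [ 497. -388.   50.]
```

Request:
play_rows(increments=[{"x":0.022,"y":-0.022,"z":0.006,"az":-0.052,"hand":0.085},{"x":0.022,"y":-0.022,"z":0.006,"az":-0.052},{"x":0.022,"y":-0.022,"z":0.006,"az":-0.052},{"x":0.022,"y":-0.022,"z":0.006,"az":-0.052},{"x":0.022,"y":-0.022,"z":0.006,"az":-0.052},{"x":0.022,"y":-0.022,"z":0.006,"az":-0.052},{"x":0.022,"y":-0.022,"z":0.006,"az":-0.052},{"x":0.022,"y":-0.022,"z":0.006,"az":-0.052},{"x":0.022,"y":-0.022,"z":0.006,"az":-0.052},{"x":0.022,"y":-0.022,"z":0.006,"az":-0.052},{"x":0.022,"y":-0.022,"z":0.006,"az":-0.052},{"x":0.022,"y":-0.022,"z":0.006,"az":-0.052}])

```text
invalid input
```

Request:
play_rows(increments=[{"x":0.022,"y":-0.022,"az":-0.052},{"x":0.022,"y":-0.022,"az":-0.052},{"x":0.022,"y":-0.022,"az":-0.052},{"x":0.022,"y":-0.022,"az":-0.052},{"x":0.022,"y":-0.022,"az":-0.052},{"x":0.022,"y":-0.022,"az":-0.052},{"x":0.022,"y":-0.022,"az":-0.052},{"x":0.022,"y":-0.022,"az":-0.052},{"x":0.022,"y":-0.022,"az":-0.052},{"x":0.022,"y":-0.022,"az":-0.052},{"x":0.022,"y":-0.022,"az":-0.052},{"x":0.0,"y":0.0}])

```text
invalid input
```

Request:
play_rows(increments=[{"ax":0,"ay":0,"az":-0.052,"x":0.022,"y":-0.022,"z":0.006,"hand":0.085}])

```text
time_s: 1.28
tcp_pos: [148.4, 540.5, 236.0]
tcp_rot: [-0.001, 0.137, 0.991, 0.0]
ft_force: [0.8, -0.1, -0.3]
gripper_width: 84.9
gripper_force: 0.0
```

Request:
play_rows(increments=[{"ax":0,"ay":0,"az":-0.054,"x":0.023,"y":-0.023,"z":0.006,"hand":0.085},{"ax":0,"ay":0,"az":-0.054,"x":0.023,"y":-0.023,"z":0.006,"hand":0.085},{"ax":0,"ay":0,"az":-0.054,"x":0.023,"y":-0.023,"z":0.006,"hand":0.085},{"ax":0,"ay":0,"az":-0.054,"x":0.023,"y":-0.023,"z":0.006,"hand":0.085},{"ax":0,"ay":0,"az":-0.054,"x":0.023,"y":-0.023,"z":0.006,"hand":0.085},{"ax":0,"ay":0,"az":-0.054,"x":0.023,"y":-0.023,"z":0.006,"hand":0.085},{"ax":0,"ay":0,"az":-0.054,"x":0.023,"y":-0.023,"z":0.006,"hand":0.085},{"ax":0,"ay":0,"az":-0.054,"x":0.023,"y":-0.023,"z":0.006,"hand":0.085},{"ax":0,"ay":0,"az":-0.054,"x":0.023,"y":-0.023,"z":0.006,"hand":0.085},{"ax":0,"ay":0,"az":-0.054,"x":0.023,"y":-0.023,"z":0.006,"hand":0.085},{"ax":0,"ay":0,"az":-0.054,"x":0.023,"y":-0.023,"z":0.006,"hand":0.085},{"ax":0,"ay":0,"az":-0.054,"x":0.023,"y":-0.023,"z":0.0,"hand":0.085}])

```text
time_s: 2.28
tcp_pos: [428.2, 261.4, 304.8]
tcp_rot: [0.001, 0.448, 0.894, 0.001]
ft_force: [-0.6, 0.8, 0.3]
gripper_width: 85.0
gripper_force: 0.0
```

Request:
play_rows(increments=[{"ax":0,"ay":0,"az":-0.054,"x":0.023,"y":-0.023,"z":0,"hand":0.085},{"ax":0,"ay":0,"az":-0.054,"x":0.023,"y":-0.023,"z":0,"hand":0.085},{"ax":0,"ay":0,"az":-0.054,"x":0.023,"y":-0.023,"z":0,"hand":0.085},{"ax":0,"ay":0,"az":-0.054,"x":0.023,"y":-0.023,"z":0,"hand":0.085},{"ax":0,"ay":0,"az":-0.054,"x":0.023,"y":-0.023,"z":0,"hand":0.085},{"ax":0,"ay":0,"az":-0.054,"x":0.023,"y":-0.023,"z":0,"hand":0.085},{"ax":0,"ay":0,"az":-0.054,"x":0.023,"y":-0.023,"z":0,"hand":0.085},{"ax":0,"ay":0,"az":-0.054,"x":0.023,"y":-0.023,"z":0,"hand":0.085},{"ax":0,"ay":0,"az":-0.054,"x":0.023,"y":-0.023,"z":0,"hand":0.085},{"ax":0,"ay":0,"az":-0.054,"x":0.023,"y":-0.023,"z":0,"hand":0.085},{"ax":0,"ay":0,"az":0,"x":0,"y":0,"z":0,"hand":0.085}])

```text
time_s: 3.2
tcp_pos: [660.1, 27.9, 301.7]
tcp_rot: [0.001, 0.671, 0.741, -0.001]
ft_force: [-1.6, 0.4, -0.6]
gripper_width: 85.2
gripper_force: 0.0
```

Request:
play_rows(increments=[{"ax":0,"ay":0,"az":-0.01,"x":0.001,"y":0.006,"z":-0.02,"hand":0.085},{"ax":0,"ay":0,"az":0,"x":0,"y":0,"z":-0.02,"hand":0.085},{"ax":0,"ay":0,"az":0,"x":0,"y":0,"z":-0.02,"hand":0.085},{"ax":0,"ay":0,"az":0,"x":0,"y":0,"z":-0.02,"hand":0.085},{"ax":0,"ay":0,"az":0,"x":0,"y":0,"z":-0.02,"hand":0.085},{"ax":0,"ay":0,"az":0,"x":0,"y":0,"z":-0.02,"hand":0.085},{"ax":0,"ay":0,"az":0,"x":0,"y":0,"z":-0.018,"hand":0.085},{"ax":0,"ay":0,"az":0,"x":0,"y":0,"z":0,"hand":0.0},{"ax":0,"ay":0,"az":0,"x":0,"y":0,"z":0,"hand":0.0},{"ax":0,"ay":0,"az":0,"x":0,"y":0,"z":0,"hand":0.0},{"ax":0,"ay":0,"az":0,"x":0,"y":0,"z":0,"hand":0.0},{"ax":0,"ay":0,"az":0,"x":0,"y":0,"z":0,"hand":0.0}])

```text
time_s: 4.2
tcp_pos: [658.5, 38.5, 167.0]
tcp_rot: [0.001, 0.673, 0.74, 0.001]
ft_force: [0.6, 0.7, -1.1]
gripper_width: 25.0
gripper_force: 0.0
```

Request:
play_rows(increments=[{"ax":0,"ay":0,"az":0,"x":0,"y":0,"z":0,"hand":0.0},{"ax":0,"ay":0,"az":0,"x":0,"y":0,"z":0,"hand":0.0},{"ax":0,"ay":0,"az":0,"x":0,"y":0,"z":0,"hand":0.0}])

```text
time_s: 4.45
tcp_pos: [661.1, 38.8, 167.1]
tcp_rot: [0.003, 0.673, 0.74, 0.003]
ft_force: [7.8, 1.5, -0.3]
gripper_width: 12.6
gripper_force: 58.3
```

Request:
play_rows(increments=[{"ax":0,"ay":0,"az":0,"x":0.001,"y":0,"z":0.006,"hand":0.0},{"ax":0,"ay":0,"az":0,"x":0,"y":0,"z":0.012,"hand":0.0},{"ax":0,"ay":0,"az":0,"x":0,"y":0,"z":0.012,"hand":0.0},{"ax":0,"ay":0,"az":0,"x":0,"y":0,"z":0.012,"hand":0.0},{"ax":0,"ay":0,"az":0,"x":0,"y":0,"z":0.012,"hand":0.0},{"ax":0,"ay":0,"az":0,"x":0,"y":0,"z":0.012,"hand":0.0},{"ax":0,"ay":0,"az":0,"x":0,"y":0,"z":0.012,"hand":0.0},{"ax":0,"ay":0,"az":0,"x":0,"y":0,"z":0.012,"hand":0.0},{"ax":0,"ay":0,"az":0,"x":0,"y":0,"z":0.012,"hand":0.0},{"ax":0,"ay":0,"az":0,"x":0,"y":0,"z":0.012,"hand":0.0},{"ax":0,"ay":0,"az":0,"x":0,"y":0,"z":0.01,"hand":0.0},{"ax":0,"ay":0,"az":0,"x":0,"y":0,"z":0.0,"hand":0.0}])

```text
time_s: 5.45
tcp_pos: [660.6, 38.8, 280.7]
tcp_rot: [-0.002, 0.673, 0.74, -0.002]
ft_force: [14.3, 1.8, -31.1]
gripper_width: 12.1
gripper_force: 62.2
```

Request:
play_rows(increments=[{"ax":0,"ay":0,"az":0,"x":0,"y":0,"z":0.001,"hand":0.0},{"ax":0,"ay":0,"az":0,"x":0,"y":0,"z":0,"hand":0.0}])

```text
time_s: 5.62
tcp_pos: [660.6, 38.7, 280.7]
tcp_rot: [-0.002, 0.673, 0.74, -0.002]
ft_force: [14.5, 1.5, -34.2]
gripper_width: 12.1
gripper_force: 61.7
```

Run:
```python
from h import *
s=eyes.capture("side");P=np.array([720.5,40,0]);a=.088;R=np.array([[np.cos(a),-np.sin(a),0],[np.sin(a),np.cos(a),0],[0,0,1]])
for p,st,ce in blobs(mask(s,(24,150,100),(34,255,255),(240,60,340,210)),15): print(st.tolist(),ce.round(1))
for h in(0,105,115,125): print(h,[proj(s,P+R@np.array([-60,y,z+h]))[0].round(1).tolist() for z in(11,145,182) for y in(-95,95)])
E=bot.get_state();print(E['q'],E['ft_force'])
cv2.imwrite("pics/s1.png",cv2.resize(s["image"][60:230,200:400,::-1],(700,595)))
```

```text
[260, 108, 53, 30, 347] [286.9 123. ]
[258, 151, 50, 22, 149] [283.5 161.9]
0 [[304.4, 203.6], [259.4, 183.9], [307.3, 169.2], [260.1, 150.7], [308.1, 159.1], [260.3, 141.0]]
105 [[306.6, 176.9], [259.9, 158.2], [309.7, 139.7], [260.7, 122.5], [310.7, 128.8], [260.9, 112.1]]
115 [[306.8, 174.2], [260.0, 155.6], [310.0, 136.8], [260.7, 119.7], [310.9, 125.8], [260.9, 109.2]]
125 [[307.1, 171.6], [260.0, 153.0], [310.2, 133.9], [260.8, 116.9], [311.2, 122.8], [261.0, 106.3]]
[ 4.09449503e-02  4.41364569e-01  1.25286594e+00  6.11897436e-04
  1.45329067e+00 -5.39749819e-02] [ 15.07299835   1.92235645 -34.70436741]
```

View pics/s1.png

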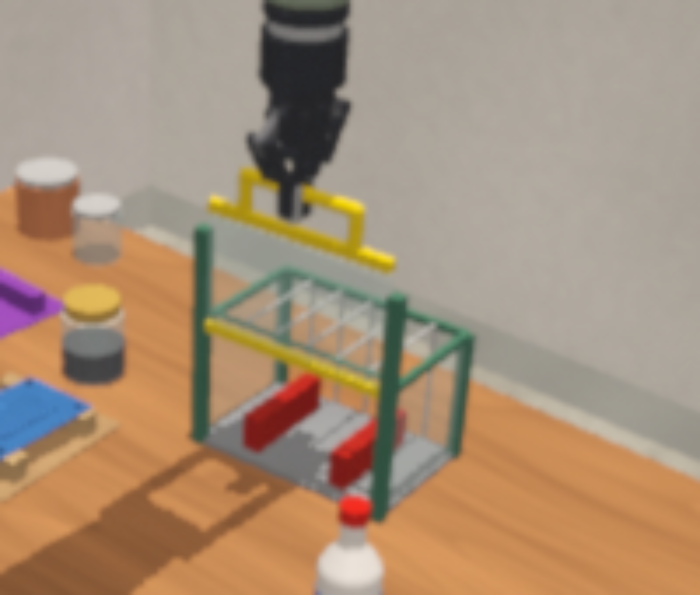

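The image shows the sash's lower edge at crop (205,322)–(380,385), level with the top of the box frame, so the sash is fully up. The 34 N reading fits it resting on its stop. I release it and go to the spatula.

Request:
play_rows(increments=[{"ax":0,"ay":0,"az":0,"x":0,"y":0,"z":-0.006,"hand":0.0},{"ax":0,"ay":0,"az":0,"x":0,"y":0,"z":0,"hand":0.085},{"ax":0,"ay":0,"az":0,"x":0,"y":0,"z":0,"hand":0.085},{"ax":0,"ay":0,"az":0,"x":0,"y":0,"z":0,"hand":0.085},{"ax":0,"ay":0,"az":0,"x":0,"y":0,"z":0,"hand":0.085},{"ax":0,"ay":0,"az":0,"x":0,"y":0,"z":0,"hand":0.085},{"ax":0,"ay":0,"az":0,"x":0,"y":0,"z":0.02,"hand":0.085},{"ax":0,"ay":0,"az":0,"x":0,"y":0,"z":0.02,"hand":0.085},{"ax":0,"ay":0,"az":0,"x":0,"y":0,"z":0.02,"hand":0.085},{"ax":0,"ay":0,"az":0,"x":-0.01,"y":0,"z":0,"hand":0.085},{"ax":0,"ay":0,"az":-0.11,"x":-0.01,"y":-0.02,"z":0,"hand":0.085},{"ax":0,"ay":0,"az":-0.11,"x":-0.01,"y":-0.02,"z":0,"hand":0.085}])

```text
time_s: 6.67
tcp_pos: [628.4, -1.2, 345.3]
tcp_rot: [0.001, 0.751, 0.66, 0.001]
ft_force: [-0.1, 0.1, 0.1]
gripper_width: 85.1
gripper_force: 0.0
```

Request:
play_rows(increments=[{"ax":0,"ay":0,"az":-0.11,"x":-0.009,"y":-0.02,"z":0,"hand":0.085},{"ax":0,"ay":0,"az":-0.11,"x":-0.009,"y":-0.02,"z":0,"hand":0.085},{"ax":0,"ay":0,"az":-0.11,"x":-0.009,"y":-0.02,"z":0,"hand":0.085},{"ax":0,"ay":0,"az":-0.11,"x":-0.009,"y":-0.02,"z":0,"hand":0.085},{"ax":0,"ay":0,"az":-0.11,"x":-0.009,"y":-0.02,"z":0,"hand":0.085},{"ax":0,"ay":0,"az":-0.11,"x":-0.009,"y":-0.02,"z":0,"hand":0.085},{"ax":0,"ay":0,"az":-0.11,"x":-0.009,"y":-0.02,"z":-0.01,"hand":0.06},{"ax":0,"ay":0,"az":-0.11,"x":-0.009,"y":-0.02,"z":-0.01,"hand":0.06},{"ax":0,"ay":0,"az":-0.11,"x":-0.009,"y":-0.02,"z":-0.01,"hand":0.06},{"ax":0,"ay":0,"az":-0.11,"x":-0.009,"y":-0.02,"z":-0.01,"hand":0.06},{"ax":0,"ay":0,"az":-0.11,"x":-0.009,"y":-0.02,"z":-0.01,"hand":0.06},{"ax":0,"ay":0,"az":-0.11,"x":-0.009,"y":-0.02,"z":-0.01,"hand":0.06}])

```text
time_s: 7.67
tcp_pos: [520.0, -242.4, 284.6]
tcp_rot: [0.0, 0.998, 0.06, 0.0]
ft_force: [0.6, -0.2, 0.1]
gripper_width: 60.1
gripper_force: 0.0
```

Request:
play_rows(increments=[{"ax":0,"ay":0,"az":-0.11,"x":-0.009,"y":-0.02,"z":-0.01,"hand":0.06},{"ax":0,"ay":0,"az":-0.11,"x":-0.009,"y":-0.01,"z":-0.01,"hand":0.06},{"ax":0,"ay":0,"az":-0.11,"x":-0.009,"y":-0.005,"z":-0.01,"hand":0.06},{"ax":0,"ay":0,"az":0,"x":0,"y":0,"z":-0.01,"hand":0.06},{"ax":0,"ay":0,"az":0,"x":0,"y":0,"z":0,"hand":0.06}])

```text
time_s: 8.08
tcp_pos: [492.7, -276.1, 242.8]
tcp_rot: [-0.001, 0.995, -0.101, -0.001]
ft_force: [-0.2, 1.4, -0.4]
gripper_width: 59.9
gripper_force: 0.0
```

Run:
```python
from h import *
c=eyes.capture("top");s=eyes.capture("side");st=bot.get_state();print(st['time_s'],st['tcp_pos'].round(1),st['tcp_rot'].round(4),st['q'].round(3),st['gripper_width'])
a=np.zeros((600,800,3),np.uint8)
a[:300,:480]=cv2.resize(c["image"][90:165,205:325,::-1],(480,300),interpolation=cv2.INTER_CUBIC)
a[300:,:480]=cv2.resize(s["image"][125:215,240:384,::-1],(480,300),interpolation=cv2.INTER_CUBIC)
a[:600,480:]=cv2.resize(c["image"][120:240,310:374,::-1],(320,600),interpolation=cv2.INTER_CUBIC)
cv2.imwrite("pics/m2.png",a)
```

```text
8.1833 [ 494.2 -276.2  244.6] [-0.000e+00  9.949e-01 -1.007e-01  2.000e-04] [-0.53   0.297  1.563  0.     1.281  1.242] 59.90078790593478
```

View pics/m2.png

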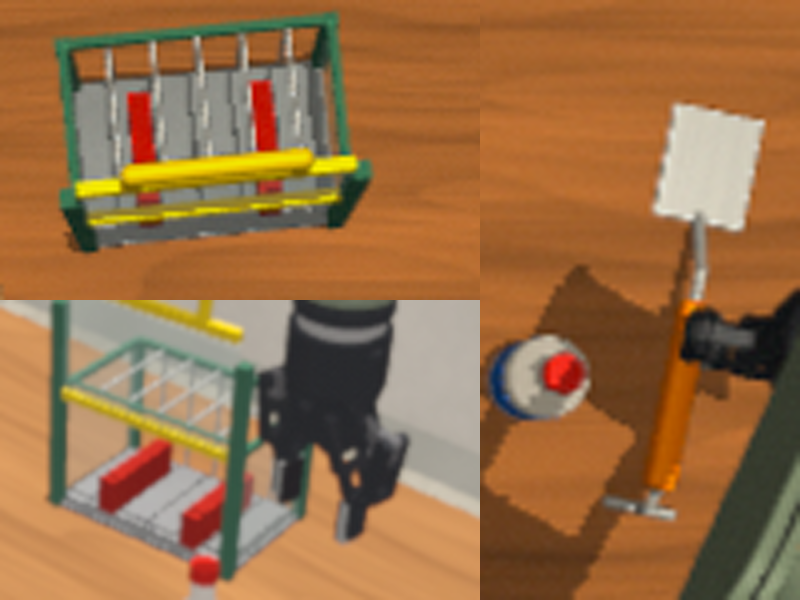

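Run:
```python
from fit import *
c=eyes.capture("top");s=eyes.capture("side")
t=lambda u,v:np.array([205+u/4-.4,90+v/4-.4]); d=lambda u,v:np.array([240+u*.3-.35,125+(v-300)*.3-.35])
T=[((138.5,93),(60,52,45)),((262,82),(60,-52,45)),((315,155),(-60,-60,306)),((124,173),(-60,60,306)),((71,198),(-60,107.5,240)),((358,170),(-60,-107.5,240))]
S=[((101,481),(-50,62,45)),((113,510),(-50,42,6)),((183,514),(-50,-42,45)),((197,545),(-50,-62,6)),((57,503),(-60,107.5,0)),((228,578),(-60,-107.5,0)),((244,367),(-60,-107.5,240))]
A=[(c,t(*a),l) for a,l in T];B=[(s,d(*a),l) for a,l in S]
fit(A,[720,40,.09],"T");fit(B,[720,40,.09],"S");fit(A+B,[720,40,.09],"TS")
```

```text
T [7.20852e+02 4.12320e+01 8.50000e-02] res px [0.1, 0.4, 0.4, 0.5, 2.8, 0.8, 1.6, 0.4, 0.4, 0.2, 1.1, 0.1]
S [7.21014e+02 3.73240e+01 8.50000e-02] res px [0.5, 1.0, 0.2, 1.7, 0.4, 0.4, 0.4, 2.0, 0.5, 0.1, 0.2, 0.1, 0.8, 0.6]
TS [7.21334e+02 3.95200e+01 9.00000e-02] res px [0.5, 0.5, 0.0, 0.7, 2.1, 0.5, 2.4, 0.3, 0.3, 0.1, 1.8, 0.5, 0.9, 1.2, 0.2, 1.4, 0.7, 0.7, 0.7, 1.7, 0.1, 0.3, 0.4, 0.5, 0.5, 0.9]
```

Request:
play_rows(increments=[{"ax":0,"ay":0,"az":-0.023,"x":0.008,"y":0,"z":-0.02,"hand":0.06},{"ax":0,"ay":0,"az":0,"x":0,"y":0,"z":-0.03,"hand":0.06},{"ax":0,"ay":0,"az":0,"x":0,"y":0,"z":-0.03,"hand":0.06},{"ax":0,"ay":0,"az":0,"x":0,"y":0,"z":-0.03,"hand":0.06},{"ax":0,"ay":0,"az":0,"x":0,"y":0,"z":-0.03,"hand":0.06},{"ax":0,"ay":0,"az":0,"x":0,"y":0,"z":-0.03,"hand":0.06},{"ax":0,"ay":0,"az":0,"x":0,"y":0,"z":-0.025,"hand":0.06},{"ax":0,"ay":0,"az":0,"x":0,"y":0,"z":-0.015,"hand":0.06},{"ax":0,"ay":0,"az":0,"x":0,"y":0,"z":-0.01,"hand":0.06},{"ax":0,"ay":0,"az":0,"x":0,"y":0,"z":0,"hand":0.06},{"ax":0,"ay":0,"az":0,"x":0,"y":0,"z":0,"hand":0.06}])

```text
time_s: 9.2
tcp_pos: [502.6, -276.7, 24.8]
tcp_rot: [0.0, 0.994, -0.113, 0.0]
ft_force: [-0.4, -0.4, 0.1]
gripper_width: 59.9
gripper_force: 0.0
```

Request:
play_rows(increments=[{"ax":0,"ay":0,"az":0,"x":0,"y":0,"z":0,"hand":0.0},{"ax":0,"ay":0,"az":0,"x":0,"y":0,"z":0,"hand":0.0},{"ax":0,"ay":0,"az":0,"x":0,"y":0,"z":0,"hand":0.0},{"ax":0,"ay":0,"az":0,"x":0,"y":0,"z":0,"hand":0.0},{"ax":0,"ay":0,"az":0,"x":0,"y":0,"z":0,"hand":0.0},{"ax":0,"ay":0,"az":0,"x":0,"y":0,"z":0,"hand":0.0},{"ax":0,"ay":0,"az":0,"x":0,"y":0,"z":0,"hand":0.0}])

```text
time_s: 9.78
tcp_pos: [502.4, -277.0, 25.6]
tcp_rot: [0.0, 0.994, -0.113, 0.001]
ft_force: [-1.4, 1.4, 5.6]
gripper_width: 19.5
gripper_force: 59.4
```

Request:
play_rows(increments=[{"ax":0,"ay":0,"az":0,"x":0,"y":0,"z":0.01,"hand":0},{"ax":0,"ay":0,"az":0,"x":0,"y":0,"z":0.02,"hand":0},{"ax":0,"ay":0,"az":0,"x":0,"y":0,"z":0.03,"hand":0},{"ax":0,"ay":0,"az":0,"x":0,"y":0,"z":0.03,"hand":0},{"ax":0,"ay":0,"az":0,"x":0,"y":0,"z":0.03,"hand":0},{"ax":0,"ay":0,"az":0,"x":0,"y":0,"z":0.03,"hand":0},{"ax":0,"ay":0,"az":0,"x":0,"y":0,"z":0.02,"hand":0},{"ax":0,"ay":0,"az":0,"x":0,"y":0,"z":0.02,"hand":0},{"ax":0,"ay":0,"az":0,"x":0,"y":0,"z":0.01,"hand":0},{"ax":0,"ay":0,"az":0,"x":0,"y":0,"z":0,"hand":0}])

```text
time_s: 10.62
tcp_pos: [502.6, -277.1, 227.0]
tcp_rot: [0.001, 0.994, -0.113, 0.002]
ft_force: [0.4, 0.3, -0.9]
gripper_width: 19.4
gripper_force: 58.7
```

Request:
play_rows(increments=[{"ax":0,"ay":0,"az":0.1,"x":-0.01,"y":0.016,"z":0,"hand":0},{"ax":0,"ay":0,"az":0.1,"x":-0.01,"y":0.016,"z":0,"hand":0},{"ax":0,"ay":0,"az":0.1,"x":-0.01,"y":0.016,"z":0,"hand":0},{"ax":0,"ay":0,"az":0.1,"x":-0.01,"y":0.016,"z":0,"hand":0},{"ax":0,"ay":0,"az":0.1,"x":-0.01,"y":0.016,"z":0,"hand":0},{"ax":0,"ay":0,"az":0.1,"x":-0.01,"y":0.016,"z":0,"hand":0},{"ax":0,"ay":0,"az":0.1,"x":-0.01,"y":0.016,"z":0,"hand":0},{"ax":0,"ay":0,"az":0.1,"x":-0.01,"y":0.016,"z":0,"hand":0},{"ax":0,"ay":0,"az":0.1,"x":-0.01,"y":0.016,"z":0,"hand":0},{"ax":0,"ay":0,"az":0.1,"x":0.0,"y":0.014,"z":0,"hand":0}])

```text
time_s: 11.45
tcp_pos: [408.7, -117.3, 222.7]
tcp_rot: [-0.001, 0.925, 0.379, -0.002]
ft_force: [0.2, -0.4, -1.9]
gripper_width: 19.2
gripper_force: 58.8
```

Request:
play_rows(increments=[{"ax":0,"ay":0,"az":0.1,"x":0.013,"y":0.014,"z":0,"hand":0},{"ax":0,"ay":0,"az":0.1,"x":0.013,"y":0.014,"z":0,"hand":0},{"ax":0,"ay":0,"az":0.1,"x":0.013,"y":0.014,"z":0,"hand":0},{"ax":0,"ay":0,"az":0.1,"x":0.013,"y":0.014,"z":0,"hand":0},{"ax":0,"ay":0,"az":0.1,"x":0.013,"y":0.014,"z":0,"hand":0},{"ax":0,"ay":0,"az":0.1,"x":0.013,"y":0.014,"z":0,"hand":0},{"ax":0,"ay":0,"az":0.1,"x":0.013,"y":0.014,"z":0,"hand":0},{"ax":0,"ay":0,"az":0.1,"x":0.013,"y":0.014,"z":0,"hand":0},{"ax":0,"ay":0,"az":0.07,"x":0.013,"y":0.014,"z":0,"hand":0},{"ax":0,"ay":0,"az":0,"x":0,"y":0,"z":0,"hand":0},{"ax":0,"ay":0,"az":0,"x":0,"y":0,"z":0,"hand":0}])

```text
time_s: 12.37
tcp_pos: [528.1, 7.8, 222.6]
tcp_rot: [-0.001, 0.681, 0.732, -0.001]
ft_force: [-0.6, -0.5, -1.3]
gripper_width: 19.3
gripper_force: 58.9
```

Run:
```python
from h import *
c=eyes.capture("top");s=eyes.capture("side");st=bot.get_state();print(st['time_s'],st['tcp_pos'].round(1),st['tcp_rot'].round(4),st['q'].round(3),st['gripper_width'])
P=np.array(st['tcp_pos']);q=st['tcp_rot'];phi=2*np.arctan2(q[2],q[1])-np.pi/2;yaw=phi+np.pi/2;print("yaw",yaw)
z0=P[2]-25.6
# blade: white low-sat region near prediction, z = z0+3
u=np.array([np.cos(yaw),np.sin(yaw),0]);b=np.array([P[0],P[1],z0+3])+140*u
for n,k in(("top",c),("side",s)):
    x,y=proj(k,b)[0];box=(int(x)-22,int(y)-22,int(x)+22,int(y)+22)
    print(n,"pred",x.round(1),y.round(1))
    for p,sta,ce in blobs(mask(k,(0,0,130),(180,50,255),box),60): print(sta.tolist(),ce.round(1),rect(k,p,z0+3),round(pca(back(k,p,z0+3)),3),"pred",b.round(1))
a=np.zeros((600,800,3),np.uint8)
a[:,:400]=cv2.resize(c["image"][120:240,160:240,::-1],(400,600),interpolation=cv2.INTER_CUBIC)
a[:,400:]=cv2.resize(s["image"][100:220,180:260,::-1],(400,600),interpolation=cv2.INTER_CUBIC)
cv2.imwrite("pics/m3.png",a)
```

```text
12.4667 [527.7   7.  223.2] [-0.0008  0.6815  0.7318 -0.0011] [-0.008  0.252  1.682 -0.     1.21  -0.079] 18.833091873480296
yaw 1.6419367826866251
top pred 222.1 185.7
[208, 175, 34, 23, 558] [221.5 185.8] (array([517.4, 148.6], dtype=float32), [array([518.08, 139.27]), array([62.51, 98.65]), np.float64(4.4)]) 1.683 pred [517.7 146.7 200.6]
side pred 227.5 148.1
[212, 142, 37, 16, 277] [227.5 149.1] (array([513. , 141.7], dtype=float32), [array([524.28, 147.69]), array([101.45,  84.91]), np.float64(10.79)]) -1.087 pred [517.7 146.7 200.6]
```

View pics/m3.png

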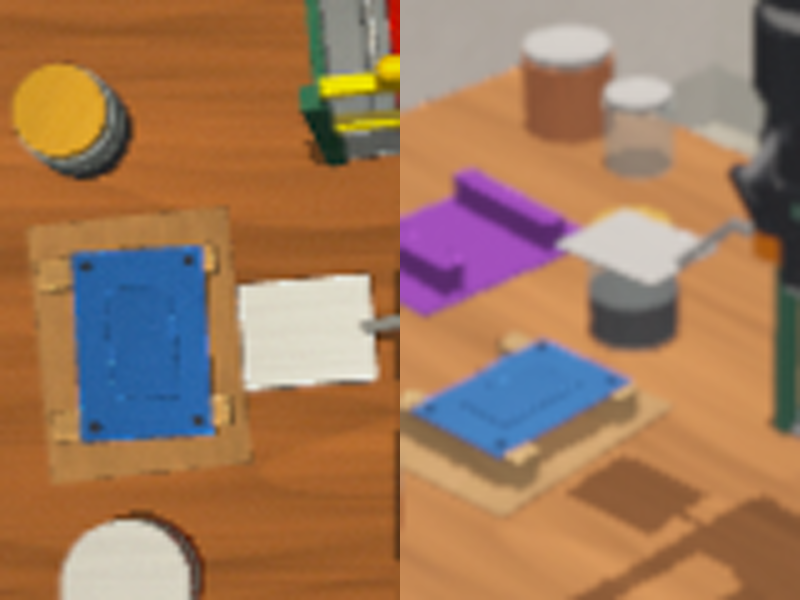

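The picture shows the blade held level, with corners at (238,287)–(378,378) in the left panel. It sits about 3 mm further forward than nominal and is lined up with the channel. I descend and insert.

Request:
play_rows(increments=[{"ax":0,"ay":0,"az":0,"x":0.006,"y":0,"z":-0.01,"hand":0},{"ax":0,"ay":0,"az":0,"x":0.006,"y":0,"z":-0.02,"hand":0},{"ax":0,"ay":0,"az":0,"x":0,"y":0,"z":-0.03,"hand":0},{"ax":0,"ay":0,"az":0,"x":0,"y":0,"z":-0.03,"hand":0},{"ax":0,"ay":0,"az":0,"x":0,"y":0,"z":-0.03,"hand":0},{"ax":0,"ay":0,"az":0,"x":0,"y":0,"z":-0.026,"hand":0},{"ax":0,"ay":0,"az":0,"x":0,"y":0,"z":-0.02,"hand":0},{"ax":0,"ay":0,"az":0,"x":0,"y":0,"z":-0.015,"hand":0},{"ax":0,"ay":0,"az":0,"x":0,"y":0,"z":-0.005,"hand":0},{"ax":0,"ay":0,"az":0,"x":0,"y":0,"z":0,"hand":0},{"ax":0,"ay":0,"az":0,"x":0,"y":0,"z":0,"hand":0}])

```text
time_s: 13.38
tcp_pos: [541.0, 7.1, 38.5]
tcp_rot: [0.0, 0.681, 0.732, 0.0]
ft_force: [-0.1, 0.4, -1.6]
gripper_width: 19.2
gripper_force: 58.8
```

Run:
```python
from h import *
c=eyes.capture("top");s=eyes.capture("side");st=bot.get_state();print(st['time_s'],st['tcp_pos'].round(1),st['tcp_rot'].round(4))
P=np.array(st['tcp_pos']);q=st['tcp_rot'];yaw=2*np.arctan2(q[2],q[1]);print("yaw",yaw)
z0=P[2]-25.6;u=np.array([np.cos(yaw),np.sin(yaw),0]);v=np.array([-u[1],u[0],0]);b=np.array([P[0],P[1],z0+3])+143*u
for n,k in(("top",c),("side",s)):
    x,y=proj(k,b)[0];box=(int(x)-20,int(y)-15,int(x)+20,int(y)+15)
    for p,sta,ce in blobs(mask(k,(0,0,130),(180,60,255),box),60): 
        w=(back(k,p,z0+3)-b);a,e=w@u,w@v;print(n,len(p),"along",np.percentile(a,[1,50,99]).round(1),"lat",np.percentile(e,[1,50,99]).round(1))
```

```text
13.4833 [541.7   7.2  39.5] [0.001  0.6813 0.732  0.0009]
yaw 1.642447255101255
top 425 along [-50.   -1.2  37.6] lat [-29.8   0.6  31.5]
side 278 along [-45.   -6.2  34.8] lat [-35.9   4.4  37.2]
```

Request:
play_rows(increments=[{"ax":0,"ay":0,"az":0,"x":-0.001,"y":0.012,"z":-0.002,"hand":0},{"ax":0,"ay":0,"az":0,"x":-0.001,"y":0.012,"z":0,"hand":0},{"ax":0,"ay":0,"az":0,"x":-0.001,"y":0.012,"z":0,"hand":0},{"ax":0,"ay":0,"az":0,"x":-0.001,"y":0.012,"z":0,"hand":0},{"ax":0,"ay":0,"az":0,"x":-0.001,"y":0.012,"z":0,"hand":0},{"ax":0,"ay":0,"az":0,"x":-0.001,"y":0.012,"z":0,"hand":0},{"ax":0,"ay":0,"az":0,"x":-0.001,"y":0.012,"z":0,"hand":0},{"ax":0,"ay":0,"az":0,"x":-0.001,"y":0.012,"z":0,"hand":0},{"ax":0,"ay":0,"az":0,"x":-0.001,"y":0.012,"z":0,"hand":0},{"ax":0,"ay":0,"az":0,"x":-0.001,"y":0.012,"z":0,"hand":0},{"ax":0,"ay":0,"az":0,"x":0,"y":0,"z":0,"hand":0},{"ax":0,"ay":0,"az":0,"x":0,"y":0,"z":0,"hand":0}])

```text
time_s: 14.48
tcp_pos: [530.6, 128.0, 36.3]
tcp_rot: [0.0, 0.681, 0.733, -0.0]
ft_force: [0.4, -0.2, -1.2]
gripper_width: 19.0
gripper_force: 58.9
```

```bash
cat > plate.py <<'E'
from h import *
c=eyes.capture("top");s=eyes.capture("side");st=bot.get_state();P=np.array(st['tcp_pos']);q=st['tcp_rot'];yaw=2*np.arctan2(q[2],q[1])
print(st['time_s'],P.round(1),q.round(4),"yaw",yaw.round(4),st['ft_force'].round(1),st['gripper_width'])
import sys
z=float(sys.argv[1])+3 if sys.argv[1]!='h' else P[2]-25.6+6
for n,k,m in(("top",c,300),("side",s,150)):
    for p,sta,ce in blobs(mask(k,(100,120,60),(120,255,255),(150,90,330,230)),m):
        print(n,len(p),sta.tolist(),*rect(k,p,z),round(pca(back(k,p,z)),3))
E
python3 plate.py 28
```

```text
14.5833 [530.7 127.2  36.3] [ 1.000e-04  6.812e-01  7.321e-01 -1.000e-04] yaw 1.6428 [-0.2  0.6 -1.7] 19.057621259222877
top 949 [175, 169, 28, 39, 949] [519.2 276.4] [array([520.26, 275.62]), array([127.91,  88.29]), np.float64(2.88)] -3.056
side 441 [184, 169, 37, 22, 441] [513.9 270.5] [array([516.16, 270.95]), array([123.65,  86.08]), np.float64(2.46)] -3.021
```

Request:
play_rows(increments=[{"ax":0,"ay":0,"az":0,"x":0,"y":0,"z":0.004,"hand":0},{"ax":0,"ay":0,"az":0,"x":0,"y":0,"z":0.004,"hand":0},{"ax":0,"ay":0,"az":0,"x":0,"y":0,"z":0.003,"hand":0},{"ax":0,"ay":0,"az":0,"x":0,"y":0,"z":0.002,"hand":0},{"ax":0,"ay":0,"az":0,"x":0,"y":0,"z":0.002,"hand":0},{"ax":0,"ay":0,"az":0,"x":0,"y":0,"z":0.002,"hand":0},{"ax":0,"ay":0,"az":0,"x":0,"y":0,"z":0.003,"hand":0},{"ax":0,"ay":0,"az":0,"x":0,"y":0,"z":0.004,"hand":0},{"ax":0,"ay":0,"az":0,"x":0,"y":0,"z":0.004,"hand":0},{"ax":0,"ay":0,"az":0,"x":0,"y":0,"z":0.002,"hand":0},{"ax":0,"ay":0,"az":0,"x":0,"y":0,"z":0,"hand":0},{"ax":0,"ay":0,"az":0,"x":0,"y":0,"z":0,"hand":0}])

```text
time_s: 15.58
tcp_pos: [530.8, 127.4, 66.5]
tcp_rot: [0.0, 0.681, 0.732, 0.0]
ft_force: [0.6, 0.2, -2.0]
gripper_width: 19.2
gripper_force: 58.8
```

```bash
python3 plate.py h
python3 - <<'E'
from h import *
c=eyes.capture("top");s=eyes.capture("side")
a=np.zeros((600,800,3),np.uint8)
a[:,:400]=cv2.resize(c["image"][130:250,160:240,::-1],(400,600),interpolation=cv2.INTER_CUBIC)
a[:,400:]=cv2.resize(s["image"][110:230,170:250,::-1],(400,600),interpolation=cv2.INTER_CUBIC)
cv2.imwrite("pics/m4.png",a)
E
```

```text
15.6833 [530.6 127.4  66.2] [-1.000e-04  6.812e-01  7.321e-01 -1.000e-04] yaw 1.6428 [ 0.1  0.5 -2.3] 19.321790607439244
top 954 [174, 169, 27, 39, 954] [519.6 277.3] [array([520.66, 276.75]), array([127.96,  86.45]), np.float64(3.23)] -3.048
side 380 [184, 166, 38, 19, 380] [517.5 273.4] [array([521.44, 273.93]), array([129.82,  72.95]), np.float64(4.03)] -3.117
```

View pics/m4.png

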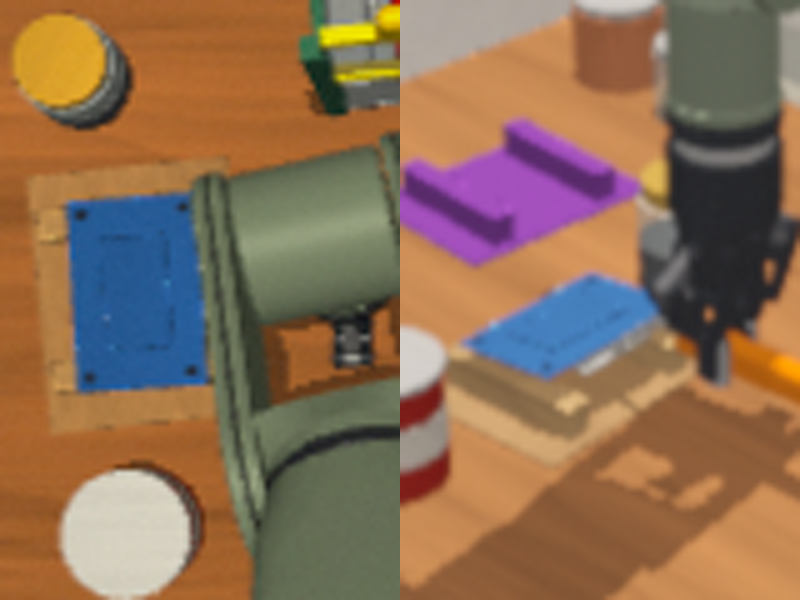

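The plate rides level on the blade, with the blade edge visible under it at (610,350), clear of the battens. I raise it further, retreat and rotate.

Request:
play_rows(increments=[{"ax":0,"ay":0,"az":0,"x":0,"y":0,"z":0.005,"hand":0},{"ax":0,"ay":0,"az":0,"x":0,"y":0,"z":0.01,"hand":0},{"ax":0,"ay":0,"az":0,"x":0,"y":0,"z":0.012,"hand":0},{"ax":0,"ay":0,"az":0,"x":0,"y":0,"z":0.012,"hand":0},{"ax":0,"ay":0,"az":0,"x":0,"y":0,"z":0.012,"hand":0},{"ax":0,"ay":0,"az":0,"x":0,"y":0,"z":0.012,"hand":0},{"ax":0,"ay":0,"az":0,"x":0,"y":0,"z":0.01,"hand":0},{"ax":0,"ay":0,"az":0,"x":0,"y":0,"z":0.007,"hand":0},{"ax":0,"ay":0,"az":0,"x":-0.001,"y":-0.001,"z":0.004,"hand":0},{"ax":0,"ay":0,"az":0,"x":-0.003,"y":-0.003,"z":0,"hand":0},{"ax":0,"ay":0,"az":0,"x":-0.005,"y":-0.005,"z":0,"hand":0},{"ax":0,"ay":0,"az":0,"x":-0.007,"y":-0.007,"z":0,"hand":0}])

```text
time_s: 16.78
tcp_pos: [513.9, 111.0, 149.6]
tcp_rot: [-0.0, 0.681, 0.732, -0.001]
ft_force: [0.6, -0.4, -3.1]
gripper_width: 19.3
gripper_force: 58.7
```

Request:
play_rows(increments=[{"ax":0,"ay":0,"az":0,"x":-0.009,"y":-0.008,"z":0,"hand":0},{"ax":0,"ay":0,"az":0,"x":-0.011,"y":-0.009,"z":0,"hand":0},{"ax":0,"ay":0,"az":0,"x":-0.011,"y":-0.009,"z":0,"hand":0},{"ax":0,"ay":0,"az":0,"x":-0.011,"y":-0.009,"z":0,"hand":0},{"ax":0,"ay":0,"az":0,"x":-0.011,"y":-0.009,"z":0,"hand":0},{"ax":0,"ay":0,"az":0,"x":-0.011,"y":-0.009,"z":0,"hand":0},{"ax":0,"ay":0,"az":-0.01,"x":-0.011,"y":-0.009,"z":0,"hand":0},{"ax":0,"ay":0,"az":-0.02,"x":-0.011,"y":-0.009,"z":0,"hand":0},{"ax":0,"ay":0,"az":-0.03,"x":-0.009,"y":-0.008,"z":0,"hand":0},{"ax":0,"ay":0,"az":-0.04,"x":-0.008,"y":-0.007,"z":0,"hand":0},{"ax":0,"ay":0,"az":-0.05,"x":-0.006,"y":-0.006,"z":0,"hand":0},{"ax":0,"ay":0,"az":-0.055,"x":-0.004,"y":-0.004,"z":0,"hand":0}])

```text
time_s: 17.78
tcp_pos: [400.7, 14.6, 150.4]
tcp_rot: [0.0, 0.754, 0.657, -0.0]
ft_force: [-0.9, 0.1, -2.1]
gripper_width: 19.2
gripper_force: 58.8
```

Request:
play_rows(increments=[{"ax":0,"ay":0,"az":-0.06,"x":-0.002,"y":-0.002,"z":0,"hand":0},{"ax":0,"ay":0,"az":-0.06,"x":0,"y":0,"z":0,"hand":0},{"ax":0,"ay":0,"az":-0.06,"x":0,"y":0,"z":0,"hand":0},{"ax":0,"ay":0,"az":-0.06,"x":0,"y":0,"z":0,"hand":0},{"ax":0,"ay":0,"az":-0.06,"x":0,"y":0,"z":0,"hand":0},{"ax":0,"ay":0,"az":-0.06,"x":0,"y":0,"z":0,"hand":0},{"ax":0,"ay":0,"az":-0.06,"x":0,"y":0,"z":0,"hand":0},{"ax":0,"ay":0,"az":-0.06,"x":0,"y":0,"z":0,"hand":0},{"ax":0,"ay":0,"az":-0.06,"x":0,"y":0,"z":0,"hand":0},{"ax":0,"ay":0,"az":-0.06,"x":0,"y":0,"z":0,"hand":0},{"ax":0,"ay":0,"az":-0.06,"x":0,"y":0,"z":0,"hand":0},{"ax":0,"ay":0,"az":-0.06,"x":0,"y":0,"z":0,"hand":0}])

```text
time_s: 18.78
tcp_pos: [399.4, 13.2, 150.3]
tcp_rot: [-0.0, 0.937, 0.349, -0.0]
ft_force: [-0.1, 0.2, -2.2]
gripper_width: 18.9
gripper_force: 58.8
```

Request:
play_rows(increments=[{"ax":0,"ay":0,"az":-0.06,"x":0,"y":0,"z":0,"hand":0},{"ax":0,"ay":0,"az":-0.06,"x":0,"y":0,"z":0,"hand":0},{"ax":0,"ay":0,"az":-0.06,"x":0,"y":0,"z":0,"hand":0},{"ax":0,"ay":0,"az":-0.06,"x":0,"y":0,"z":0,"hand":0},{"ax":0,"ay":0,"az":-0.06,"x":0,"y":0,"z":0,"hand":0},{"ax":0,"ay":0,"az":-0.06,"x":0,"y":0,"z":0,"hand":0},{"ax":0,"ay":0,"az":-0.06,"x":0,"y":0,"z":0,"hand":0},{"ax":0,"ay":0,"az":-0.06,"x":0,"y":0,"z":0,"hand":0},{"ax":0,"ay":0,"az":-0.06,"x":0,"y":0,"z":0,"hand":0},{"ax":0,"ay":0,"az":-0.04,"x":0,"y":0,"z":0,"hand":0},{"ax":0,"ay":0,"az":-0.02,"x":0,"y":0,"z":0,"hand":0},{"ax":0,"ay":0,"az":0,"x":0,"y":0,"z":0,"hand":0}])

```text
time_s: 19.78
tcp_pos: [399.5, 13.3, 150.3]
tcp_rot: [-0.0, 0.998, 0.058, -0.0]
ft_force: [0.3, -0.6, -3.0]
gripper_width: 19.1
gripper_force: 58.8
```

```bash
sed -i 's/(150,90,330,230)/(150,60,330,230)/' plate.py; python3 plate.py h
```

```text
19.8833 [399.5  13.3 150.3] [-0.000e+00  9.983e-01  5.880e-02 -1.000e-04] yaw 0.1177 [ 0.5 -0.  -1.8] 19.210633986359184
top 1095 [239, 163, 43, 31, 1095] [545.6  32.9] [array([545.56,  33.13]), array([ 87.11, 127.71]), np.float64(5.75)] 1.667
side 434 [246, 167, 38, 22, 434] [548.4  20.5] [array([547.85,  27.2 ]), array([ 76.65, 121.99]), np.float64(2.19)] -1.63
```

Request:
play_rows(increments=[{"ax":0,"ay":0,"az":-0.005,"x":0.001,"y":0,"z":-0.003,"hand":0},{"ax":0,"ay":0,"az":-0.005,"x":0.002,"y":0,"z":-0.006,"hand":0},{"ax":0,"ay":0,"az":-0.005,"x":0.003,"y":-0.001,"z":-0.009,"hand":0},{"ax":0,"ay":0,"az":-0.005,"x":0.004,"y":0,"z":-0.009,"hand":0},{"ax":0,"ay":0,"az":0,"x":0.004,"y":0,"z":-0.009,"hand":0},{"ax":0,"ay":0,"az":0,"x":0.004,"y":-0.001,"z":-0.009,"hand":0},{"ax":0,"ay":0,"az":0,"x":0.004,"y":0,"z":-0.009,"hand":0},{"ax":0,"ay":0,"az":0,"x":0.002,"y":0,"z":-0.008,"hand":0},{"ax":0,"ay":0,"az":0,"x":0.001,"y":0,"z":-0.005,"hand":0},{"ax":0,"ay":0,"az":0,"x":0,"y":0,"z":-0.003,"hand":0},{"ax":0,"ay":0,"az":0,"x":0,"y":0,"z":0,"hand":0},{"ax":0,"ay":0,"az":0,"x":0,"y":0,"z":0,"hand":0}])

```text
time_s: 20.88
tcp_pos: [424.7, 11.4, 80.3]
tcp_rot: [0.0, 0.999, 0.049, -0.0]
ft_force: [0.7, 0.3, -2.4]
gripper_width: 19.4
gripper_force: 58.7
```

```bash
python3 plate.py h
python3 - <<'E'
from h import *
c=eyes.capture("top");s=eyes.capture("side")
a=np.zeros((600,800,3),np.uint8)
a[:,:400]=cv2.resize(c["image"][90:210,215:295,::-1],(400,600),interpolation=cv2.INTER_CUBIC)
a[:300,400:]=cv2.resize(s["image"][130:220,220:340,::-1],(400,300),interpolation=cv2.INTER_CUBIC)
cv2.imwrite("pics/m5.png",a)
E
```

```text
20.9833 [425.   11.4  80.7] [1.000e-04 9.988e-01 4.890e-02 5.000e-04] yaw 0.0978 [ 0.5 -0.3 -1.6] 19.238006566469696
top 977 [241, 158, 40, 29, 977] [571.3  28.6] [array([571.36,  28.48]), array([ 86.81, 126.68]), np.float64(4.81)] 1.653
side 440 [253, 182, 37, 23, 440] [574.7  17.4] [array([571.88,  24.21]), array([ 76.98, 128.87]), np.float64(4.79)] -1.669
```

View pics/m5.png

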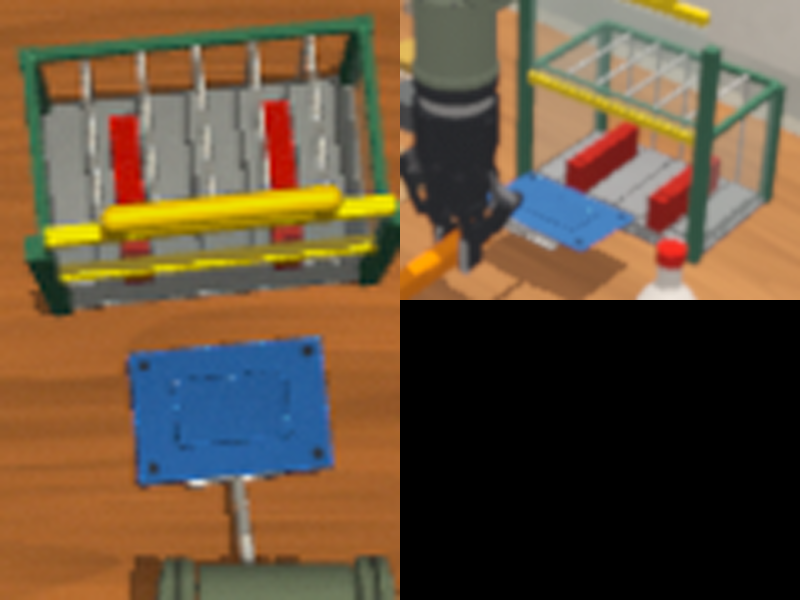

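The picture shows the plate level and square in front of the box, centred at (230,410) between the rails at (127,150) and (280,140). I slide it in.

Request:
play_rows(increments=[{"ax":0,"ay":0,"az":0,"x":0.002,"y":0,"z":0,"hand":0},{"ax":0,"ay":0,"az":0,"x":0.005,"y":0,"z":0,"hand":0},{"ax":0,"ay":0,"az":0,"x":0.008,"y":0.001,"z":0,"hand":0},{"ax":0,"ay":0,"az":0,"x":0.01,"y":0.001,"z":0,"hand":0},{"ax":0,"ay":0,"az":0,"x":0.01,"y":0.001,"z":0,"hand":0},{"ax":0,"ay":0,"az":0,"x":0.01,"y":0.001,"z":0,"hand":0},{"ax":0,"ay":0,"az":0,"x":0.01,"y":0.001,"z":0,"hand":0},{"ax":0,"ay":0,"az":0,"x":0.01,"y":0.001,"z":0,"hand":0},{"ax":0,"ay":0,"az":0,"x":0.01,"y":0.001,"z":0,"hand":0},{"ax":0,"ay":0,"az":0,"x":0.01,"y":0.001,"z":0,"hand":0}])

```text
time_s: 21.92
tcp_pos: [510.8, 19.5, 80.2]
tcp_rot: [0.0, 0.999, 0.049, -0.0]
ft_force: [0.5, 0.0, -2.5]
gripper_width: 19.2
gripper_force: 58.7
```

Request:
play_rows(increments=[{"ax":0,"ay":0,"az":0,"x":0.01,"y":0.001,"z":0,"hand":0},{"ax":0,"ay":0,"az":0,"x":0.01,"y":0.001,"z":0,"hand":0},{"ax":0,"ay":0,"az":0,"x":0.01,"y":0.001,"z":0,"hand":0},{"ax":0,"ay":0,"az":0,"x":0.01,"y":0.001,"z":0,"hand":0},{"ax":0,"ay":0,"az":0,"x":0.008,"y":0,"z":0,"hand":0},{"ax":0,"ay":0,"az":0,"x":0.007,"y":0,"z":0,"hand":0},{"ax":0,"ay":0,"az":0,"x":0.005,"y":0,"z":0,"hand":0},{"ax":0,"ay":0,"az":0,"x":0.003,"y":0,"z":0,"hand":0},{"ax":0,"ay":0,"az":0,"x":0.002,"y":0,"z":0,"hand":0},{"ax":0,"ay":0,"az":0,"x":0,"y":0,"z":0,"hand":0},{"ax":0,"ay":0,"az":0,"x":0,"y":0,"z":0,"hand":0}])

```text
time_s: 22.83
tcp_pos: [574.4, 23.4, 80.3]
tcp_rot: [0.0, 0.999, 0.049, -0.0]
ft_force: [-0.6, 0.3, -2.4]
gripper_width: 18.9
gripper_force: 58.8
```

```bash
python3 plate.py h
python3 - <<'E'
from h import *
c=eyes.capture("top");s=eyes.capture("side")
a=np.zeros((600,800,3),np.uint8)
a[:300,:400]=cv2.resize(c["image"][90:165,210:310,::-1],(400,300),interpolation=cv2.INTER_CUBIC)
a[:300,400:]=cv2.resize(s["image"][130:220,220:340,::-1],(400,300),interpolation=cv2.INTER_CUBIC)
cv2.imwrite("pics/m6.png",a[:300])
E
```

```text
22.9333 [574.3  23.4  80.3] [ 1.000e-04  9.988e-01  4.890e-02 -2.000e-04] yaw 0.0978 [-0.4 -0.5 -1.2] 18.939616974032724
side 271 [283, 167, 25, 18, 271] [719.8  24.3] [array([719.34,  27.64]), array([ 69.87, 105.84]), np.float64(4.9)] -1.814
```

View pics/m6.png

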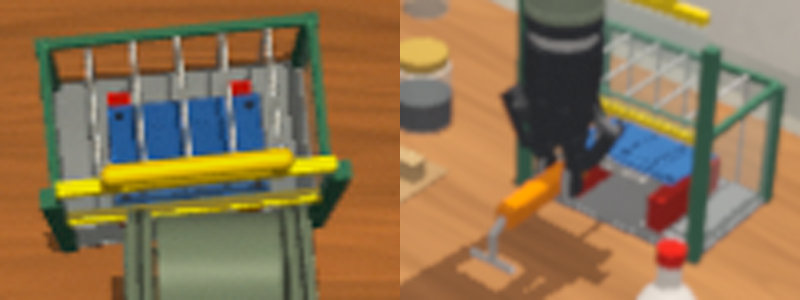

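Rail ends show equally behind the plate at (118,100) and (241,88), and the plate is about 3 mm towards -y. I correct that and lower it.

Request:
play_rows(increments=[{"ax":0,"ay":0,"az":0,"x":0,"y":0.001,"z":-0.002,"hand":0},{"ax":0,"ay":0,"az":0,"x":0,"y":0.001,"z":-0.003,"hand":0},{"ax":0,"ay":0,"az":0,"x":0,"y":0.001,"z":-0.003,"hand":0},{"ax":0,"ay":0,"az":0,"x":0,"y":0,"z":-0.002,"hand":0},{"ax":0,"ay":0,"az":0,"x":0,"y":0,"z":-0.002,"hand":0},{"ax":0,"ay":0,"az":0,"x":0,"y":0,"z":-0.002,"hand":0},{"ax":0,"ay":0,"az":0,"x":0,"y":0,"z":-0.002,"hand":0},{"ax":0,"ay":0,"az":0,"x":0,"y":0,"z":-0.002,"hand":0},{"ax":0,"ay":0,"az":0,"x":0,"y":0,"z":-0.002,"hand":0},{"ax":0,"ay":0,"az":0,"x":0,"y":0,"z":-0.003,"hand":0},{"ax":0,"ay":0,"az":0,"x":0,"y":0,"z":-0.002,"hand":0},{"ax":0,"ay":0,"az":0,"x":0,"y":0,"z":0,"hand":0}])

```text
time_s: 24.03
tcp_pos: [574.6, 26.4, 55.0]
tcp_rot: [0.0, 0.999, 0.049, -0.0]
ft_force: [0.1, 0.2, -0.4]
gripper_width: 19.5
gripper_force: 58.9
```

```bash
python3 plate.py 45
python3 - <<'E'
from h import *
c=eyes.capture("top");s=eyes.capture("side")
a=np.zeros((600,800,3),np.uint8)
a[:300,:400]=cv2.resize(c["image"][90:165,210:310,::-1],(400,300),interpolation=cv2.INTER_CUBIC)
a[:300,400:]=cv2.resize(s["image"][130:220,220:340,::-1],(400,300),interpolation=cv2.INTER_CUBIC)
cv2.imwrite("pics/m7.png",a[:300])
E
```

```text
24.1333 [574.9  26.4  55.3] [1.000e-04 9.988e-01 4.890e-02 1.000e-04] yaw 0.0978 [ 0.2 -0.7 -1.8] 18.98418556285403
side 353 [280, 168, 28, 21, 353] [721.3  29.5] [array([717.86,  40.71]), array([ 84.02, 132.41]), np.float64(6.52)] -1.941
```

View pics/m7.png

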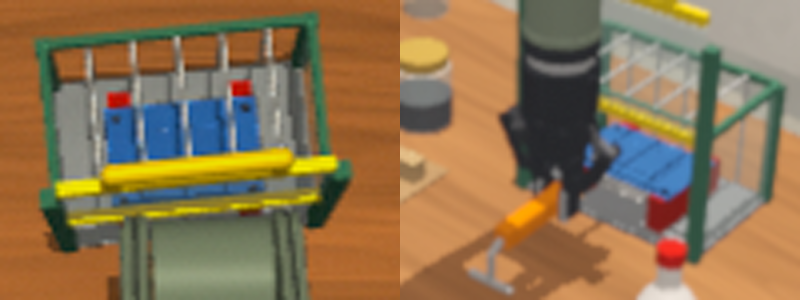

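The plate lies on both rails with the blade free below it. I retract the spatula straight out and lower it to the bench in front.

Request:
play_rows(increments=[{"ax":0,"ay":0,"az":0,"x":-0.003,"y":0,"z":0,"hand":0},{"ax":0,"ay":0,"az":0,"x":-0.008,"y":-0.001,"z":0,"hand":0},{"ax":0,"ay":0,"az":0,"x":-0.013,"y":-0.001,"z":0,"hand":0},{"ax":0,"ay":0,"az":0,"x":-0.016,"y":-0.002,"z":0,"hand":0},{"ax":0,"ay":0,"az":0,"x":-0.02,"y":-0.002,"z":0,"hand":0},{"ax":0,"ay":0,"az":0,"x":-0.02,"y":-0.002,"z":0,"hand":0},{"ax":0,"ay":0,"az":0,"x":-0.02,"y":-0.002,"z":0,"hand":0},{"ax":0,"ay":0,"az":0,"x":-0.02,"y":-0.002,"z":0,"hand":0},{"ax":0,"ay":0,"az":0,"x":-0.02,"y":-0.002,"z":0,"hand":0},{"ax":0,"ay":0,"az":0,"x":-0.02,"y":-0.002,"z":0,"hand":0},{"ax":0,"ay":0,"az":0,"x":-0.015,"y":-0.002,"z":0,"hand":0},{"ax":0,"ay":0,"az":0,"x":-0.006,"y":0,"z":0,"hand":0}])

```text
time_s: 25.23
tcp_pos: [390.1, 8.2, 55.2]
tcp_rot: [-0.0, 0.999, 0.049, -0.002]
ft_force: [-0.7, -0.3, -0.9]
gripper_width: 19.1
gripper_force: 58.9
```

Request:
play_rows(increments=[{"ax":0,"ay":0,"az":0,"x":0,"y":0,"z":-0.005,"hand":0},{"ax":0,"ay":0,"az":0,"x":0,"y":0,"z":-0.008,"hand":0},{"ax":0,"ay":0,"az":0,"x":0,"y":0,"z":-0.007,"hand":0},{"ax":0,"ay":0,"az":0,"x":0,"y":0,"z":-0.003,"hand":0},{"ax":0,"ay":0,"az":0,"x":0,"y":0,"z":-0.003,"hand":0},{"ax":0,"ay":0,"az":0,"x":0,"y":0,"z":0,"hand":0},{"ax":0,"ay":0,"az":0,"x":0,"y":0,"z":0,"hand":0}])

```text
time_s: 25.82
tcp_pos: [393.9, 8.5, 29.0]
tcp_rot: [0.0, 0.999, 0.049, -0.0]
ft_force: [-0.0, -0.8, -1.1]
gripper_width: 19.3
gripper_force: 58.9
```

```bash
python3 plate.py 45
```

```text
25.9167 [394.    8.4  29.4] [0.000e+00 9.988e-01 4.890e-02 1.000e-04] yaw 0.0979 [ 0.3 -0.2 -1.2] 18.96946161325326
side 447 [272, 168, 36, 21, 447] [715.8  39.3] [array([716.98,  39.18]), array([ 86.11, 129.58]), np.float64(6.52)] -1.597
```

Request:
play_rows(increments=[{"ax":0,"ay":0,"az":0,"x":0,"y":0,"z":-0.002,"hand":0},{"ax":0,"ay":0,"az":0,"x":0,"y":0,"z":-0.001,"hand":0},{"ax":0,"ay":0,"az":0,"x":0,"y":0,"z":0,"hand":0},{"ax":0,"ay":0,"az":0,"x":0,"y":0,"z":0,"hand":0.03},{"ax":0,"ay":0,"az":0,"x":0,"y":0,"z":0,"hand":0.06},{"ax":0,"ay":0,"az":0,"x":0,"y":0,"z":0,"hand":0.08},{"ax":0,"ay":0,"az":0,"x":0,"y":0,"z":0,"hand":0.08},{"ax":0,"ay":0,"az":0,"x":0,"y":0,"z":0,"hand":0.08},{"ax":0,"ay":0,"az":0,"x":0,"y":0,"z":0,"hand":0.08},{"ax":0,"ay":0,"az":0,"x":0,"y":0,"z":0.01,"hand":0.08},{"ax":0,"ay":0,"az":0,"x":0,"y":0,"z":0.02,"hand":0.08},{"ax":0,"ay":0,"az":0,"x":0,"y":0,"z":0.03,"hand":0.08}])

```text
time_s: 26.92
tcp_pos: [391.8, 8.4, 85.4]
tcp_rot: [-0.0, 0.999, 0.049, -0.003]
ft_force: [0.2, 0.5, -0.5]
gripper_width: 79.9
gripper_force: 0.0
```

```bash
python3 plate.py 45
python3 - <<'E'
from h import *
c=eyes.capture("top")
for p,st,ce in blobs(mask(c,(0,0,150),(180,60,255),(230,150,290,200)),60): print(st.tolist(),*rect(c,p,3))
for p,st,ce in blobs(mask(c,(100,120,60),(120,255,255),(215,90,310,165)),20): print(st.tolist(),*rect(c,p,48))
E
```

```text
27.0167 [396.7   8.4  89.5] [3.000e-04 9.988e-01 4.890e-02 4.200e-03] yaw 0.0978 [ 0.3 -0.2 -0.3] 80.09655462558413
side 449 [272, 168, 36, 21, 449] [715.8  39.3] [array([716.98,  39.18]), array([ 86.11, 129.58]), np.float64(6.52)] -1.605
[252, 172, 20, 25, 409] [533.6  25.1] [array([533.62,  25.62]), array([78.23, 63.89]), np.float64(5.69)]
[257, 115, 10, 14, 125] [744.9  22.9] [array([743.61,  22.97]), array([30.62, 44.57]), np.float64(89.43)]
[268, 114, 7, 14, 75] [746.5  -9.4] [array([747.15,  -9.51]), array([45.06, 19.41]), np.float64(6.32)]
[236, 117, 9, 14, 102] [738.1  96.5] [array([738.11,  96.46]), array([45.65, 25.33]), np.float64(5.08)]
[246, 116, 10, 14, 126] [741.2  61.1] [array([740.55,  60.39]), array([30.57, 44.55]), np.float64(89.43)]
[242, 136, 30, 5, 70] [687.9  40.6] [array([687.99,  40.66]), array([ 7.82, 99.22]), np.float64(5.17)]
```

Request:
play_rows(increments=[{"ax":0,"ay":0,"az":0,"x":0,"y":0,"z":0.03,"hand":0.085},{"ax":0,"ay":0,"az":0,"x":0,"y":0,"z":0.03,"hand":0.085},{"ax":0,"ay":0,"az":0,"x":0,"y":0,"z":0.03,"hand":0.085},{"ax":0,"ay":0,"az":0,"x":0,"y":0,"z":0.03,"hand":0.085},{"ax":0,"ay":0,"az":0.11,"x":0,"y":0,"z":0.03,"hand":0.085},{"ax":0,"ay":0,"az":0.11,"x":0,"y":0,"z":0.03,"hand":0.085},{"ax":0,"ay":0,"az":0.11,"x":0,"y":0,"z":0.03,"hand":0.085},{"ax":0,"ay":0,"az":0.11,"x":0,"y":0,"z":0.03,"hand":0.085},{"ax":0,"ay":0,"az":0.11,"x":0,"y":0,"z":0.02,"hand":0.085},{"ax":0,"ay":0,"az":0.11,"x":0.015,"y":0.002,"z":0,"hand":0.085},{"ax":0,"ay":0,"az":0.11,"x":0.025,"y":0.003,"z":0,"hand":0.085},{"ax":0,"ay":0,"az":0.11,"x":0.025,"y":0.003,"z":0,"hand":0.085}])

```text
time_s: 28.07
tcp_pos: [459.1, 16.5, 345.8]
tcp_rot: [-0.0, 0.882, 0.472, -0.0]
ft_force: [0.2, 0.5, 0.6]
gripper_width: 85.1
gripper_force: 0.0
```

Request:
play_rows(increments=[{"ax":0,"ay":0,"az":0.11,"x":0.025,"y":0.003,"z":0,"hand":0.085},{"ax":0,"ay":0,"az":0.11,"x":0.025,"y":0.003,"z":0,"hand":0.085},{"ax":0,"ay":0,"az":0.11,"x":0.025,"y":0.003,"z":0,"hand":0.085},{"ax":0,"ay":0,"az":0.11,"x":0.025,"y":0.003,"z":0,"hand":0.085},{"ax":0,"ay":0,"az":0.11,"x":0.025,"y":0.003,"z":0,"hand":0.085},{"ax":0,"ay":0,"az":0.11,"x":0.025,"y":0.003,"z":0,"hand":0.085},{"ax":0,"ay":0,"az":0.03,"x":0.025,"y":0.003,"z":0,"hand":0.085},{"ax":0,"ay":0,"az":0,"x":0.02,"y":0.001,"z":0,"hand":0.085},{"ax":0,"ay":0,"az":0,"x":0.005,"y":0,"z":0,"hand":0.085},{"ax":0,"ay":0,"az":0,"x":0,"y":0,"z":0,"hand":0.085},{"ax":0,"ay":0,"az":0,"x":0,"y":0,"z":0,"hand":0.085}])

```text
time_s: 28.98
tcp_pos: [658.1, 38.3, 345.1]
tcp_rot: [-0.001, 0.672, 0.74, -0.001]
ft_force: [-0.9, -0.7, -0.9]
gripper_width: 84.8
gripper_force: 0.0
```

Request:
play_rows(increments=[{"ax":0,"ay":0,"az":0,"x":0.003,"y":0,"z":-0.015,"hand":0.085},{"ax":0,"ay":0,"az":0,"x":0,"y":0,"z":-0.015,"hand":0.085},{"ax":0,"ay":0,"az":0,"x":0,"y":0,"z":-0.015,"hand":0.085},{"ax":0,"ay":0,"az":0,"x":0,"y":0,"z":-0.013,"hand":0.085},{"ax":0,"ay":0,"az":0,"x":0,"y":0,"z":0,"hand":0},{"ax":0,"ay":0,"az":0,"x":0,"y":0,"z":0,"hand":0},{"ax":0,"ay":0,"az":0,"x":0,"y":0,"z":0,"hand":0},{"ax":0,"ay":0,"az":0,"x":0,"y":0,"z":0,"hand":0},{"ax":0,"ay":0,"az":0,"x":0,"y":0,"z":0,"hand":0},{"ax":0,"ay":0,"az":0,"x":0,"y":0,"z":0,"hand":0},{"ax":0,"ay":0,"az":0,"x":0,"y":0,"z":0,"hand":0},{"ax":0,"ay":0,"az":0,"x":0,"y":0,"z":0,"hand":0}])

```text
time_s: 29.98
tcp_pos: [661.0, 38.3, 289.2]
tcp_rot: [-0.0, 0.672, 0.74, -0.0]
ft_force: [-4.2, -0.3, 4.9]
gripper_width: 12.2
gripper_force: 58.4
```

Request:
play_rows(increments=[{"ax":0,"ay":0,"az":0,"x":0,"y":0,"z":-0.005,"hand":0},{"ax":0,"ay":0,"az":0,"x":0,"y":0,"z":-0.01,"hand":0},{"ax":0,"ay":0,"az":0,"x":0,"y":0,"z":-0.012,"hand":0},{"ax":0,"ay":0,"az":0,"x":0,"y":0,"z":-0.012,"hand":0},{"ax":0,"ay":0,"az":0,"x":0,"y":0,"z":-0.012,"hand":0},{"ax":0,"ay":0,"az":0,"x":0,"y":0,"z":-0.012,"hand":0},{"ax":0,"ay":0,"az":0,"x":0,"y":0,"z":-0.012,"hand":0},{"ax":0,"ay":0,"az":0,"x":0,"y":0,"z":-0.012,"hand":0},{"ax":0,"ay":0,"az":0,"x":0,"y":0,"z":-0.012,"hand":0},{"ax":0,"ay":0,"az":0,"x":0,"y":0,"z":-0.01,"hand":0},{"ax":0,"ay":0,"az":0,"x":0,"y":0,"z":-0.008,"hand":0},{"ax":0,"ay":0,"az":0,"x":0,"y":0,"z":0,"hand":0}])

```text
time_s: 30.98
tcp_pos: [661.0, 38.3, 169.1]
tcp_rot: [-0.001, 0.672, 0.741, -0.001]
ft_force: [-1.7, -0.1, -6.5]
gripper_width: 12.5
gripper_force: 58.4
```

Moved 120 mm. I continue down gently until the force shows the lower stop.

Request:
play_rows(increments=[{"ax":0,"ay":0,"az":0,"x":0,"y":0,"z":-0.003,"hand":0},{"ax":0,"ay":0,"az":0,"x":0,"y":0,"z":-0.003,"hand":0},{"ax":0,"ay":0,"az":0,"x":0,"y":0,"z":0,"hand":0}])

```text
time_s: 31.23
tcp_pos: [661.0, 38.3, 165.0]
tcp_rot: [-0.001, 0.672, 0.741, -0.001]
ft_force: [-5.2, -0.7, 0.1]
gripper_width: 11.8
gripper_force: 59.3
```

Run:
```python
from h import *
s=eyes.capture("side")
for p,st,ce in blobs(mask(s,(24,150,100),(34,255,255),(240,60,340,210)),15): print(st.tolist(),ce.round(1))
st=bot.get_state();print(st['tcp_pos'],st['ft_force'])
```

```text
[258, 143, 51, 30, 373] [284.  157.2]
[258, 182, 43, 20, 128] [278.6 192. ]
[661.02344143  38.3476033  165.03070667] [-4.74586345 -0.78453316  0.604863  ]
```

Request:
play_rows(increments=[{"ax":0,"ay":0,"az":0,"x":0,"y":0,"z":-0.003,"hand":0},{"ax":0,"ay":0,"az":0,"x":0,"y":0,"z":-0.002,"hand":0},{"ax":0,"ay":0,"az":0,"x":0,"y":0,"z":0,"hand":0}])

```text
time_s: 31.53
tcp_pos: [661.2, 38.3, 164.5]
tcp_rot: [0.0, 0.672, 0.741, 0.0]
ft_force: [-10.6, -0.2, 17.8]
gripper_width: 11.9
gripper_force: 60.9
```

Request:
play_rows(increments=[{"ax":0,"ay":0,"az":0,"x":0,"y":0,"z":0.002,"hand":0},{"ax":0,"ay":0,"az":0,"x":0,"y":0,"z":0,"hand":0.085},{"ax":0,"ay":0,"az":0,"x":0,"y":0,"z":0,"hand":0.085},{"ax":0,"ay":0,"az":0,"x":0,"y":0,"z":0,"hand":0.085},{"ax":0,"ay":0,"az":0,"x":0,"y":0,"z":0,"hand":0.085},{"ax":0,"ay":0,"az":0,"x":0,"y":0,"z":0,"hand":0.085},{"ax":0,"ay":0,"az":0,"x":0,"y":0,"z":0.015,"hand":0.085},{"ax":0,"ay":0,"az":0,"x":0,"y":0,"z":0.02,"hand":0.085},{"ax":0,"ay":0,"az":0,"x":0,"y":0,"z":0.02,"hand":0.085},{"ax":0,"ay":0,"az":0,"x":0,"y":0,"z":0.02,"hand":0.085},{"ax":0,"ay":0,"az":0,"x":0,"y":0,"z":0.02,"hand":0.085},{"ax":0,"ay":0,"az":0,"x":0,"y":0,"z":0,"hand":0.085}])

```text
time_s: 32.53
tcp_pos: [664.0, 38.5, 262.0]
tcp_rot: [0.003, 0.672, 0.741, 0.003]
ft_force: [0.1, 0.2, 0.3]
gripper_width: 84.9
gripper_force: 0.0
```

```bash
python3 plate.py 45
python3 - <<'E'
from h import *
s=eyes.capture("side")
for p,st,ce in blobs(mask(s,(24,150,100),(34,255,255),(240,60,340,210)),15): print(st.tolist(),ce.round(1))
for h in(0,8): print(h,[proj(s,back(s,[0,0],0)[0]*0+np.array([661,35,z+h]))[0].round(1).tolist() for z in(11,182)])
E
```

```text
32.6333 [662.1  38.5 257.6] [6.000e-04 6.720e-01 7.406e-01 6.000e-04] yaw 1.6679 [0.4 0.4 0. ] 85.0857733293086
[258, 143, 51, 30, 400] [283.7 156.7]
[258, 183, 43, 19, 126] [278.8 192.2]
0 [[281.2, 193.4], [283.4, 149.7]]
8 [[281.3, 191.4], [283.5, 147.5]]
```

Run:
```python
from h import *
c=eyes.capture("top");s=eyes.capture("side")
for k,b,n in((c,(215,90,310,165),"top"),(s,(250,140,330,210),"side")):
    ps=[p for p,st,ce in blobs(mask(k,(90,60,40),(125,255,255),b),15)]
    if ps: print(n,*rect(k,np.vstack(ps),48))
st=bot.get_state();print(st['time_s'],st['dq'].round(4))
```

```text
top [715.5  44.3] [array([721.46,  35.12]), array([115.41,  47.9 ]), np.float64(89.42)]
side [716.   39.8] [array([717.42,  40.84]), array([ 88.53, 134.7 ]), np.float64(3.77)]
32.7833 [ 0.0007  0.0018 -0.0019  0.0002  0.0024 -0.0013]
```

The side view puts the plate at (716, 40), unmoved from before the sash was closed. The sash is against its lower stop, the spatula is flat on the bench and the arm is free.

```bash
python3 -c "
from workcell import workorder
print(workorder.hand_in())"
```

```text
the job is handed in; nothing more can be done
None
```

The job is handed in, with no verdict returned: by my measurements the plate lies centred on the rails, the spatula is flat on the bench and the sash is fully shut. I viewed 11 pictures, one over the limit of 10.

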